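# Pack a bead jar and lock the tongued lid board onto its box

### The arm

A 7-joint arm with a two-finger parallel gripper is mounted at the origin on the work surface. World frame = base frame: x ahead of the robot, y to its left, z up, the work surface at z = 0. Lengths are in m, angles in degrees, forces in N, time in s.
With the tool pointing down it reaches from about 0.35 to 0.9 m from the base axis. Payload 8.1 kg.
Tool frame: the origin (TCP) lies midway between the tips of the shut fingers; the grasp point (between the pads) lies 19 mm behind it (ctrl.pinch_z is the z of the grasp point in the tool frame, in m); z points along the fingers, y is the line along which they close (so a half turn about z gives the same grasp; the last joint's range is limited). The gripper opens to 85 mm and grips with 20 to 120 N. Pads are 22 mm wide; open, the fingers measure 114 mm over their backs; the gripper's body (76 mm by 85 mm) begins 54 mm behind the grasp point. The pads swing forward as they close: fully open they stand 13 mm farther back than shut.
Start: joints at [62.017, 24.895, 1.432, 90.138, -0.665, 64.973, -4.303], TCP at [0.235, -0.579, 0.203] pointing down, gripper open.
Joint ranges: [-149.89, 149.89], [-25.12, 119.58], [-72.63, 75.52], [4.76, 147.25], [-75.54, 255.54], [6.69, 114.76], [-157.13, 157.13]. Speed limits (degrees/s): [127.2, 127.2, 172.46, 172.46, 180, 180, 180].

### API

Orientations are given as [roll, pitch, yaw] about the fixed x, y, z axes, in that order (R = Rz(yaw) Ry(pitch) Rx(roll)).
In Python, from bench import ctrl gives the robot as it stands. The module is installed in compiled form; this text tells all that it offers.
- The arm moves only by the tool send_rows, never from a script. Its argument "rows" is one flat list of numbers, 5 for each row, row after row: the opening in per cent of the stroke, from 0 (shut) to 100 (fully open), then the shift along the tool's x, y, z in units of 30 mm (1.0 is 30 mm), then the turn about the tool's z in rad. In form: [claw, x, y, z, roll, claw, x, y, z, roll, ...]. A call has 1 to 12 rows; each row is the pose to reach, as a shift and turn from the pose commanded when the call began, along the tool's axes at that moment; what a row does not reach only later rows make up. A row lasts 1/12 s, in which the tool goes at most 41.7 mm and 7.16 degrees, less where a joint would pass 70% of its speed; a pose out of reach is approached as far as the arm can. A call with a gripper value outside its range is refused whole. The fingers move at their own pace and stop on an object; the grip force is fixed at half the most. Time passes only in rows, so rows that repeat a pose let the fingers close. It gives the time, the measured TCP pose, the force, the opening and the grip force at its end, in the units of the state.
- ctrl.sense(): the state, without advancing time (a new reading comes with each control period).
- ctrl.snapshot(name): name is "scene" or "side" or "wrist"; returns (picture, depth): 400x640x3 uint8, red, green, blue; 400x640 float32, m along the optical axis (not along the pixel's ray), 0 where there is no reading.
- ctrl.camera_model(name): a dict with "vertical_fov" (degrees; the focal length in pixels is half the picture's height over the tangent of half this angle, whatever the lens; pixels are square), "cx", "cy" (the principal point, pixels), "origin" and "rotation" of the camera in the world. Camera axes: x right, y down, z forward; pixel columns grow to the right and rows downward; lengths in m; the calibration is good to about 2 mm. A picture is of the moment at which its call begins: read the wrist's pose just before it. camera_model takes no time and is no camera call; for the wrist camera it gives the pose at the moment of the call.
- ctrl.hand_in(): hands the job in; it is judged then, once.
The state is a dict: "time_s": time; "joints": joint angles; "qd": joint speeds; "effort": joint torques, N m; "eef_pos": TCP position; "tcp_rot": TCP orientation; "contact_force": force on the tool from outside, world axes, zero at the start; "wrist_torque": the same for the moment, N m; "width": finger opening in m; "grip_force": force on a finger pad.
Only numpy, scipy, OpenCV 4.12 (cv2) and the standard library are available. Lean on these libraries where they do the work, as an engineer would, in place of code of your own. Each camera call takes 0.05 s, during which the arm holds its last target. There are 200 camera calls.

### The job

Pack up the bead box: stand the red-capped jar upright inside the box, then close the box with its lid board. Angle the board's tongue in under the box's metal lip, then lower the front edge under control, without letting it fall, until the board lies flat and fully home inside the rims. Leave the other jars, the mug, the glue bottle and the scissors as they stand.

Things in the scene. Friction and masses are not known exactly. Their poses are not given: they have to be found in the camera images.
- box: Open-topped wooden box fixed to the table, at the left or right, 176 (x) x 130 (y) x 77 mm high. Origin at the centre of its underside, z up, x towards its groove end (roughly away from the robot). Inner floor 6 mm above the origin; free inside: x -67 to 50, y -47 to 47 mm.
- seat (a point): Middle of the lid's seat, at (0, 0, 62) mm in the box's frame, same axes. The board's underside rests at this height on ledges: front x -77 to -67, sides |y| 47 to 55 up to x = 54. Rims around it rise to z = 77: inner faces upright at x = -77 and y = +-55 up to z = 69, then sloping 5 mm outwards.
- groove (a point): Mouth of the groove, at (60, 0, 64) mm in the box's frame, same axes. The groove runs along y at the +x end: floor z = 56, back x = 76, roofed by a bare-metal lip (z 72 to 77) whose edge is at x = 60.
- lid_grip (a point): Centre of the blue grip rib, 16 (x) x 64 (y) x 32 (z) mm, on the middle of the lid board's top face: 16 mm above that face, 28 mm above the underside. Axes: x towards the tongue, z up. The board starts loose on the table, right way up, on the other side from the box.
- lid_tongue (a point): Middle of the tip edge of the board's brass-coloured tongue: +83 mm in x from the rib centre, 23.5 mm below it. The tongue is 18 mm long (x), 100 mm wide, 5 mm thick, from 2 to 7 mm above the underside. Board axes.
- lid_front (a point): Middle of the lower front edge of the lid board, opposite the tongue: -65 mm in x from the rib centre, 28 mm below it. Plywood board 130 (x, without tongue) x 104 (y) x 12 mm, about 200 g; seated, it has about 5 mm of play in x and 6 mm in y. Board axes.
- red_jar_centre (a point): Centre of the loose white jar with the red cap (70 g), 40 mm diameter (cap 37 mm), 50 mm high; point 25 mm above its base, z up. It stands in a row of three jars about 100 mm apart along x, between box and lid board, in any order.
- green_jar_centre (a point): Centre of an equal jar with a green cap; stays where it is.
- yellow_jar_centre (a point): Centre of an equal jar with a yellow cap; stays where it is.
- tin: Flat steel tin 30 x 70 x 18 mm lying loose on the box's inner floor at its groove end, about 24 mm in +x of the box's middle; origin at the centre of its underside. It stays in the box; the jar stands on the floor in front of it (towards -x).
- mug: White mug, 80 mm across, 90 mm high, beyond the jars; origin at the centre of its underside.
- glue: White glue bottle with an orange cap, 44 mm diameter, 110 mm high, at the left; origin at the centre of its underside.
- scissors: Blue-handled scissors, about 180 mm long, 10 mm high, lying near the robot at the right; origin at the pivot, on the table; x towards the tips.
Not all that is in view belongs to the job. Several things have the shape of the tin; the one meant has the colours described above.

How it is judged (in metres and radians):
On the way, in this order (a step that is already met when the one before it is completed fails the run):
1. the red-capped jar stands upright on the box's inner floor, let go (x of red_jar_centre in the frame of box between -0.068 and 0.052 m and y of red_jar_centre in the frame of box between -0.048 and 0.048 m and z of red_jar_centre in the frame of box between 0.02 and 0.037 m and angle between red_jar_centre's own z axis and vertical below 0.2 rad and contact force between the fingers and red_jar below 0.05 N and linear speed of red_jar below 0.05 m/s), for 0.2 s.
2. the board's tongue is at least 7 mm into the groove under the metal lip while the board still slopes (over 3 degrees, front edge up) (x of lid_tongue in the frame of box between 0.067 and 0.08 m and z of lid_tongue in the frame of box between 0.056 and 0.071 m and y of lid_tongue in the frame of box between -0.012 and 0.012 m and angle between lid_tongue's own z axis and vertical above 0.055 rad and z of lid_front in the frame of box above 0.066 m), for 0.05 s.
At the end, for the whole second after the job is handed in: Lid board at rest on its ledges inside the rims (within 3 mm of seat height, tilt under 0.03 rad, in line with the box within 0.1 rad), tongue at least 7 mm under the metal lip; red-capped jar upright (within 0.2 rad) on the box's inner floor; tin still in the box (x of red_jar_centre in the frame of box between -0.068 and 0.052 m and y of red_jar_centre in the frame of box between -0.048 and 0.048 m and z of red_jar_centre in the frame of box between 0.02 and 0.037 m and angle between red_jar_centre's own z axis and vertical below 0.2 rad and x of lid_tongue in the frame of box between 0.067 and 0.08 m and z of lid_tongue in the frame of box between 0.056 and 0.071 m and y of lid_tongue in the frame of box between -0.012 and 0.012 m and angle between lid_tongue's own z axis and vertical below 0.03 rad and z of lid_front in the frame of box below 0.065 m and z of lid_tongue in the frame of box below 0.0695 m and angle between the x axis of lid_tongue and the x axis of box, either way round below 0.1 rad and y of lid_front in the frame of box between -0.012 and 0.012 m and x of lid_front in the frame of box between -0.079 and -0.068 m and linear speed of each of lid, red_jar below 0.02 m/s and x of tin in the frame of box between -0.068 and 0.052 m and y of tin in the frame of box between -0.048 and 0.048 m and z of tin in the frame of box between 0 and 0.03 m); the robot touches nothing.
It fails at once if the green- or yellow-capped jar, the mug, the glue bottle or the scissors moved more than 20 mm or tipped (distance of any of green_jar_centre, yellow_jar_centre, mug, glue, scissors from where it was at the start of the episode above 0.02 m or angle between any of green_jar_centre, yellow_jar_centre, mug, glue, scissors's own z axis and vertical above 0.3 rad).
It fails at once if the lid board is let fall shut (it turns faster than 3 rad/s with its tongue in the groove) (x of lid_tongue in the frame of box between 0.067 and 0.08 m and z of lid_tongue in the frame of box between 0.056 and 0.071 m and y of lid_tongue in the frame of box between -0.012 and 0.012 m and angular speed of lid above 3 rad/s).
It also fails if it takes over 61 s, if anything falls off the work surface, if the arm or the gripper's body presses on something with over 40 N, if the wrist force passes 120 N, or if a joint passes its speed limit or range.

## Working session

There is one attempt and no reset: what is moved stays moved. The work goes in short steps, Python scripts to look and compute and a tool call to move; the robot and the scene stay as the last step left them, time stands still between calls to the robot, and variables do not carry over. Pictures are saved under pics/ and viewed, at most 10 in all, crops included, and the job is handed in when it is done.

Besides the shell and the picture viewer there is one more tool, called as name(argument=value, ...), one argument or row to a line, values as JSON. send_rows: Moves the arm, as the interface text tells. Its arguments: {"type":"object","properties":{"rows":{"type":"array","items":{"type":"number"}}},"required":["rows"]}

```bash
mkdir -p pics; cat > h.py <<'E'
import numpy as np, cv2
from bench import ctrl
def snap(n):
    m=ctrl.camera_model(n); p,d=ctrl.snapshot(n); return p,d,m
def f_of(m,p): return p.shape[0]/2/np.tan(np.radians(m["vertical_fov"])/2)
def cloud(p,d,m):
    f=f_of(m,p); v,u=np.mgrid[:p.shape[0],:p.shape[1]]
    c=np.stack([(u-m["cx"])/f*d,(v-m["cy"])/f*d,d],-1)
    return c@np.array(m["rotation"]).T+np.array(m["origin"])
def save(p,name): cv2.imwrite("pics/"+name,cv2.cvtColor(p,cv2.COLOR_RGB2BGR))
E
python3 - <<'E'
from h import *
s=ctrl.sense(); print({k:np.round(v,3).tolist() for k,v in s.items()}, ctrl.pinch_z)
for n in("scene","side","wrist"):
    p,d,m=snap(n); save(p,n+"0.png"); np.savez(n+"0.npz",p=p,d=d,**{k:np.array(v) for k,v in m.items()}); print(n,{k:np.round(v,3).tolist() for k,v in m.items()},(d>0).mean())
a=cv2.imread("pics/scene0.png");b=cv2.imread("pics/side0.png")
cv2.imwrite("pics/both0.png",np.vstack([cv2.resize(a,None,fx=.75,fy=.75),cv2.resize(b,None,fx=.75,fy=.75)]))
E
```

```text
{'time_s': 0.0, 'joints': [62.019, 24.936, 1.431, 90.19, -0.665, 64.975, -4.303], 'qd': [0.016, 0.096, -0.084, 0.102, -0.013, -0.064, 0.019], 'effort': [-0.0, -67.047, 1.025, -31.621, 0.016, 0.012, 0.0], 'eef_pos': [0.235, -0.579, 0.203], 'tcp_rot': [-179.908, 0.008, 22.098], 'contact_force': [-0.576, -0.384, 0.959], 'wrist_torque': [0.018, 0.022, -0.012], 'grip_force': 0.0, 'width': 0.085} -0.0187
scene {'vertical_fov': 45.664, 'cx': 329.431, 'cy': 201.611, 'origin': [1.714, -0.521, 0.84], 'rotation': [-121.875, -0.342, 65.674]} 0.99119140625
side {'vertical_fov': 48.426, 'cx': 321.489, 'cy': 203.748, 'origin': [-0.012, 0.716, 1.01], 'rotation': [-135.303, -1.066, -137.919]} 0.9961484375
wrist {'vertical_fov': 59.21, 'cx': 314.315, 'cy': 196.612, 'origin': [0.297, -0.553, 0.374], 'rotation': [164.658, 0.007, -67.844]} 0.99608984375
```

View pics/scene0.png

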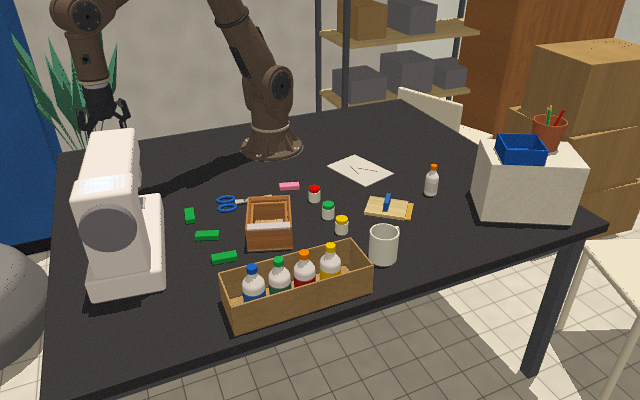

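View pics/side0.png

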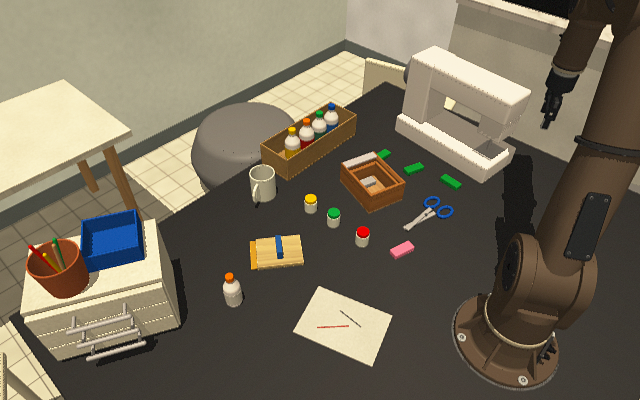

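The scene view shows the box at (270,222), jars red (314,193), green (328,210) and yellow (342,225), and the lid with its blue rib at (387,205). The side view shows the box at (372,180), the red jar (362,236), and the lid (277,250) with its tongue to the left.

```bash
cat >> h.py <<'E'
from scipy.spatial.transform import Rotation as Ro
def cloud(p,d,m):
    f=f_of(m,p); v,u=np.mgrid[:p.shape[0],:p.shape[1]]
    c=np.stack([(u-m["cx"])/f*d,(v-m["cy"])/f*d,d],-1)
    return c@Ro.from_euler("xyz",m["rotation"],degrees=True).as_matrix().T+np.array(m["origin"])
def load(n):
    z=np.load(n); return z["p"],z["d"],{k:z[k] for k in("vertical_fov","cx","cy","origin","rotation")}
def hsv(p): return cv2.cvtColor(p,cv2.COLOR_RGB2HSV)
H={"red":(0,6),"green":(55,70),"yellow":(24,30),"blue":(100,115),"orange":(14,22)}
E
python3 - <<'E'
from h import *
for n in("scene","side"):
    p,d,m=load(n+"0.npz"); c=cloud(p,d,m); h=hsv(p)
    ws=(c[...,0]>.3)&(c[...,0]<.9)&(abs(c[...,1])<.45)
    fl=ws&(c[...,2]<.02)&(c[...,2]>-.02); print(n,"table z",np.median(c[fl][:,2]))
    for name,lo,hi in(("red",0,4),("red",174,180),("green",50,75),("yellow",22,32),("blue",100,125),("orange",10,21),("pink",160,175)):
        k=ws&(h[...,0]>=lo)&(h[...,0]<=hi)&(h[...,1]>130)&(h[...,2]>60)&(c[...,2]<.12)
        nn,l,st,ce=cv2.connectedComponentsWithStats(k.astype(np.uint8))
        for i in range(1,nn):
            if st[i,4]>25:
                q=c[l==i]; t=q[q[:,2]>np.percentile(q[:,2],95)-.006]
                print(name,st[i,4],ce[i].round(),"med",np.median(q,0).round(3),"topmean",t.mean(0).round(4),"mm",q.min(0).round(3),q.max(0).round(3))
E
```

```text
scene table z 0.0003853909483281237
red 77 [314. 188.] med [ 0.46  -0.005  0.049] topmean [ 0.4562 -0.0035  0.0505] mm [ 0.354 -0.021 -0.002] [0.475 0.051 0.054]
red 77 [302. 282.] med [ 0.884 -0.218  0.061] topmean [ 0.8859 -0.2093  0.0645] mm [ 0.863 -0.229  0.04 ] [ 0.894 -0.182  0.068]
green 87 [328. 205.] med [ 0.571 -0.005  0.049] topmean [ 0.5669 -0.0032  0.0498] mm [ 0.471 -0.021 -0.001] [0.585 0.037 0.054]
green 154 [189. 215.] med [ 0.409 -0.405  0.017] topmean [ 0.397  -0.4041  0.018 ] mm [ 0.335 -0.422 -0.002] [ 0.434 -0.387  0.022]
green 244 [207. 235.] med [ 0.529 -0.377  0.016] topmean [ 0.5261 -0.3761  0.0178] mm [ 0.475 -0.412 -0.004] [ 0.551 -0.34   0.024]
green 279 [224. 257.] med [ 0.655 -0.357  0.016] topmean [ 0.6483 -0.3561  0.0176] mm [ 0.626 -0.391 -0.002] [ 0.667 -0.321  0.023]
yellow 101 [341. 219.] med [ 0.661 -0.001  0.049] topmean [0.658  0.001  0.0499] mm [ 0.57  -0.017  0.001] [0.676 0.028 0.055]
yellow 93 [328. 274.] med [ 0.884 -0.15   0.059] topmean [ 0.8863 -0.1371  0.0643] mm [ 0.863 -0.159  0.032] [ 0.895 -0.111  0.069]
blue 87 [387. 201.] med [0
[... 2902 characters left out ...]
-0.2714  0.0106] mm [ 0.313 -0.307 -0.004] [ 0.357 -0.241  0.015]
blue 123 [279. 246.] med [0.59  0.201 0.044] topmean [0.5992 0.193  0.045 ] mm [0.571 0.167 0.012] [0.628 0.219 0.051]
orange 2135 [313. 147.] med [ 0.801 -0.17   0.053] topmean [ 0.8177 -0.2044  0.0882] mm [ 0.794 -0.405 -0.005] [ 0.9   -0.036  0.095]
orange 2231 [373. 184.] med [ 0.555 -0.189  0.048] topmean [ 0.5438 -0.1901  0.0763] mm [ 0.465 -0.285 -0.002] [ 0.732 -0.105  0.083]
orange 1244 [275. 254.] med [0.598 0.209 0.012] topmean [0.5953 0.2    0.0126] mm [ 0.521  0.121 -0.003] [0.695 0.287 0.019]
orange 85 [229. 277.] med [0.57  0.384 0.108] topmean [0.5714 0.3824 0.1099] mm [ 0.562  0.328 -0.002] [0.654 0.392 0.113]
```

send_rows(
  rows=[100, 0, 0, -3.2, 0, 100, 0, 0, -3.2, 0, 100, 1, -1, -3.2, 0, 100, 2.2, -2.2, -3.2, 0, 100, 3.4, -3.4, -3.2, 0, 100, 4.6, -4.6, -3.2, 0, 100, 5.8, -5.8, -3.2, 0, 100, 7, -7, -3.2, 0, 100, 8, -8, -3.2, 0, 100, 9, -9, -3.2, 0, 100, 10, -10, -3.2, 0, 100, 11, -11, -3.2, 0],
)

```text
time_s: 1.15
eef_pos: [0.3967, -0.1949, 0.2994]
tcp_rot: [180.0, 0.0, 22.1]
contact_force: [0.8, 0.3, 0.1]
width: 0.0858
grip_force: 0.0
```

```bash
python3 - <<'E'
from h import *
s=ctrl.sense(); print(s["time_s"],np.round(s["eef_pos"],3),np.round(s["tcp_rot"],2),np.round(s["joints"],1))
p,d,m=snap("wrist"); save(p,"w1.png"); np.savez("w1.npz",p=p,d=d,**{k:np.array(v) for k,v in m.items()})
E
```

```text
1.15 [ 0.397 -0.195  0.299] [179.98   0.    22.09] [ 32.9   4.4 -14.6 104.1   1.2  71.6 -50. ]
```

View pics/w1.png

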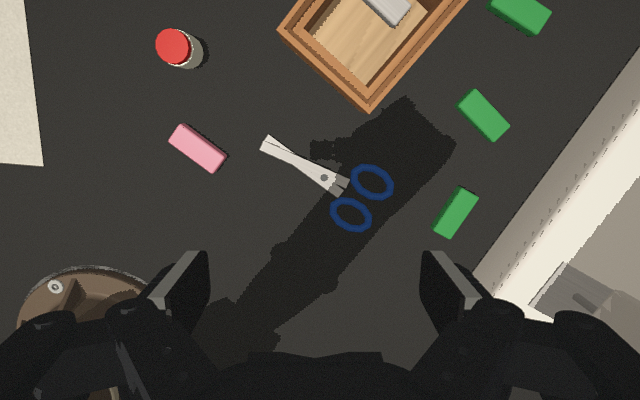

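The wrist view shows the red cap at (173,47), the box's front corner edge from (278,28) to (370,112) (box yaw about -20°), the scissors and decoys; next I turn in line with the box.

send_rows(
  rows=[100, 1, -1, 0, 0.12, 100, 2, -2, 0, 0.24, 100, 2.4, -3, 0, 0.36, 100, 2.4, -3.9, 0, 0.48, 100, 2.4, -3.9, 0, 0.6, 100, 2.4, -3.9, 0, 0.72, 100, 2.4, -3.9, 0, 0.735, 100, 2.4, -3.9, 0, 0.735],
)

```text
time_s: 1.87
eef_pos: [0.4191, -0.0614, 0.2992]
tcp_rot: [180.0, 0.0, -20.2]
contact_force: [-0.4, 0.8, 0.9]
width: 0.0852
grip_force: 0.0
```

```bash
python3 - <<'E'
from h import *
s=ctrl.sense(); print(s["time_s"],np.round(s["eef_pos"],3),np.round(s["tcp_rot"],2),np.round(s["joints"],1))
p,d,m=snap("wrist"); save(p,"w2.png"); np.savez("w2.npz",p=p,d=d,**{k:np.array(v) for k,v in m.items()})
c=cloud(p,d,m);h=hsv(p)
print("table",np.median(c[(abs(c[...,2])<.015)],0))
k=((h[...,0]<5)|(h[...,0]>175))&(h[...,1]>150)&(h[...,2]>80)&(c[...,2]>.045)&(c[...,2]<.06)
ct=max(cv2.findContours(k.astype(np.uint8),0,1)[0],key=cv2.contourArea); (u,v),r=cv2.minEnclosingCircle(ct); q=c[k]
print("red",u,v,r,np.median(q,0),(q.min(0)+q.max(0))/2)
k=(c[...,2]>.070)&(c[...,2]<.085)&(h[...,0]>5)&(h[...,0]<25)&(c[...,1]<-.05)&(c[...,0]<.75)
k=k&(c[...,0]>.4); q=c[k][:,:2].astype(np.float32)
print(k.sum()); r=cv2.minAreaRect(q); print(r,cv2.boxPoints(r), np.median(c[k][:,2]))
E
```

```text
1.8667 [ 0.419 -0.061  0.299] [ 1.7999e+02  1.0000e-02 -2.0150e+01] [  20.7    2.9  -20.4  105.8    1.1   71.5 -110.1]
table [ 0.3989393  -0.05046163  0.00046835]
red 257.4464416503906 148.0 15.446517944335938 [ 0.45376309 -0.00188299  0.05013558] [ 0.45325472 -0.00159205  0.0489818 ]
2485
((0.5195732116699219, -0.17895355820655823), (0.1304616779088974, 0.0656849592924118), 71.65339660644531) [[ 0.46786776 -0.23053105]
 [ 0.53021395 -0.25120634]
 [ 0.5712787  -0.12737606]
 [ 0.5089325  -0.10670078]] 0.07673393947879964
```

View pics/w2.png

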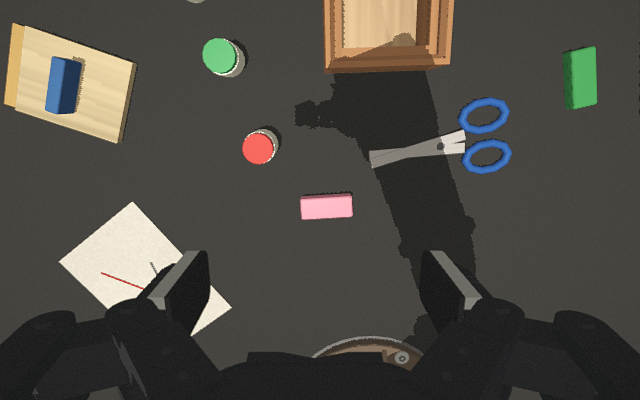

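The view shows the red cap at (258,148), the box front edge at the top (323-452, 70), and the lid at left with its rib at (64,86) and tongue to the left. Going for the jar.

send_rows(
  rows=[85, 0.2, -1.2, 1, -0.03, 85, 0.39, -2.26, 2, -0.03, 85, 0.39, -2.26, 3.2, -0.03, 85, 0.39, -2.26, 4.4, -0.03, 85, 0.39, -2.26, 5.6, -0.03, 85, 0.39, -2.26, 6.4, -0.03, 85, 0.39, -2.26, 6.4, -0.03, 85, 0.39, -2.26, 6.4, -0.03],
)

```text
time_s: 2.58
eef_pos: [0.4528, -0.0019, 0.1069]
tcp_rot: [180.0, 0.2, -18.2]
contact_force: [0.9, 0.3, 0.6]
width: 0.0728
grip_force: 0.0
```

```bash
python3 - <<'E'
from h import *
s=ctrl.sense(); print(s["time_s"],np.round(s["eef_pos"],4),np.round(s["tcp_rot"],2))
p,d,m=snap("wrist"); save(p,"w3.png")
c=cloud(p,d,m);h=hsv(p)
k=((h[...,0]<5)|(h[...,0]>175))&(h[...,1]>150)&(h[...,2]>80)&(c[...,2]>.042)&(c[...,2]<.06)
ct=max(cv2.findContours(k.astype(np.uint8),0,1)[0],key=cv2.contourArea); (u,v),r=cv2.minEnclosingCircle(ct); 
kk=k&(c[...,2]>.048);q=c[kk]
print("red",u,v,r,np.median(q,0),(q.min(0)+q.max(0))/2,q.max(0)-q.min(0))
# lid pose from w2
p,d,m=load("w2.npz");c=cloud(p,d,m);h=hsv(p)
k=(h[...,0]>100)&(h[...,0]<125)&(h[...,1]>100)&(c[...,2]>.038)&(c[...,2]<.05)&(c[...,1]>.1)
r=cv2.minAreaRect(c[k][:,:2].astype(np.float32)); print("rib",r,np.median(c[k],0),k.sum())
k=(c[...,2]>.006)&(c[...,2]<.018)&(h[...,0]>10)&(h[...,0]<30)&(h[...,1]>60)&(c[...,1]>.1)
r=cv2.minAreaRect(c[k][:,:2].astype(np.float32)); print("board",r,k.sum())
E
```

```text
2.5833 [ 0.4528 -0.0019  0.1069] [ 1.7996e+02  1.6000e-01 -1.8200e+01]
red 313.3034973144531 200.86302185058594 27.27269744873047 [ 0.45405579 -0.00136846  0.05032718] [ 0.45363451 -0.00103795  0.05027267] [0.03615119 0.03595974 0.00422452]
rib ((0.6006669402122498, 0.19110450148582458), (0.01704181171953678, 0.06322149932384491), 50.7151985168457) [0.60059428 0.18958782 0.04369545] 907
board ((0.6061842441558838, 0.19862064719200134), (0.14936015009880066, 0.10453084111213684), 51.13127899169922) 8462
```

send_rows(
  rows=[85, 0.03, 0, 1.2, 0, 85, 0.03, 0, 2.2, 0, 85, 0.03, 0, 3.0, 0, 85, 0.03, 0, 3.0, 0, 45, 0.03, 0, 3.0, 0, 20, 0.03, 0, 3.0, 0, 20, 0.03, 0, 3.0, 0, 20, 0.03, 0, 3.0, 0, 20, 0.03, 0, 3.0, 0, 20, 0.03, 0, 3.0, 0],
)

```text
time_s: 3.47
eef_pos: [0.4564, -0.0021, 0.0197]
tcp_rot: [-179.9, -0.2, -18.3]
contact_force: [-2.5, -1.7, 13.9]
width: 0.0306
grip_force: 58.2
```

```bash
python3 - <<'E'
from h import *
p,d,m=snap("wrist"); save(p,"w4.png")
print({k:np.round(v,3).tolist() for k,v in ctrl.sense().items()})
E
```

```text
{'time_s': 3.517, 'joints': [9.019, 25.908, -19.878, 123.194, 15.941, 33.031, -130.739], 'qd': [-0.021, 0.015, -0.007, 0.003, 0.024, 0.095, 0.054], 'effort': [-0.475, -47.496, -3.49, -16.774, 0.014, -0.84, -0.013], 'eef_pos': [0.456, -0.002, 0.02], 'tcp_rot': [-179.949, -0.244, -18.311], 'contact_force': [-2.221, -0.945, 14.087], 'wrist_torque': [-0.213, 0.433, 0.037], 'grip_force': 58.159, 'width': 0.031}
```

View pics/w4.png

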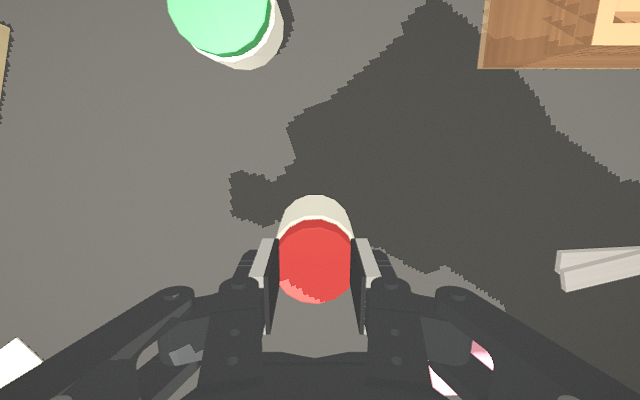

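The picture shows the jar held squarely between the pads, cap centred at (315,260). Lift and carry.

send_rows(
  rows=[20, 0, 0, -0.8, 0, 20, 0, 0, -2, 0, 20, 0, 0, -3.3, 0, 20, 0.8, 0.8, -3.5, 0, 20, 1.8, 1.8, -3.5, 0, 20, 2.8, 2.8, -3.5, 0, 20, 3.8, 3.8, -3.5, 0, 20, 4.4, 4.5, -3.5, 0, 20, 4.78, 4.9, -3.5, 0, 20, 4.78, 4.9, -3.5, 0, 20, 4.78, 4.9, -3.5, 0],
)

```text
time_s: 4.43
eef_pos: [0.5447, -0.1874, 0.1234]
tcp_rot: [-180.0, -0.1, -18.4]
contact_force: [0.1, 0.9, 0.8]
width: 0.017
grip_force: 0.0
```

```bash
cat >> h.py <<'E'
def boxpose(c,h):
    k=(c[...,2]>.070)&(c[...,2]<.085)&(h[...,0]>3)&(h[...,0]<25)&(h[...,1]>90)&(c[...,1]<-.05)&(c[...,1]>-.35)&(c[...,0]<.75)&(c[...,0]>.4)
    n,l,st,_=cv2.connectedComponentsWithStats(k.astype(np.uint8)); i=1+np.argmax(st[1:,4])
    return c[l==i]
E
python3 - <<'E'
from h import *
s=ctrl.sense(); print(s["time_s"],np.round(s["eef_pos"],4),np.round(s["tcp_rot"],2),s["width"],s["grip_force"])
p,d,m=snap("wrist"); save(p,"w5.png"); np.savez("w5.npz",p=p,d=d,**{k:np.array(v) for k,v in m.items()})
c=cloud(p,d,m);h=hsv(p); q=boxpose(c,h); r=cv2.minAreaRect(q[:,:2].astype(np.float32)); print(len(q),r,cv2.boxPoints(r))
for n in("side","scene"):
    p,d,m=snap(n);c=cloud(p,d,m);h=hsv(p); np.savez(n+"5.npz",p=p,d=d,**{k:np.array(v) for k,v in m.items()})
    q=boxpose(c,h); r=cv2.minAreaRect(q[:,:2].astype(np.float32)); print(n,len(q),r)
E
```

```text
4.4333 [ 0.5447 -0.1874  0.1234] [-1.7998e+02 -8.0000e-02 -1.8400e+01] 0.016968253426866812 0.0
4744 ((0.5545568466186523, -0.24789828062057495), (0.02152496948838234, 0.17587384581565857), 71.38951110839844) [[ 0.46778348 -0.23003444]
 [ 0.63446087 -0.28616157]
 [ 0.64133024 -0.26576212]
 [ 0.47465283 -0.20963499]]
side 357 ((0.5701497793197632, -0.19617994129657745), (0.13433103263378143, 0.17920717597007751), 71.55823516845703)
scene 329 ((0.5715402364730835, -0.1970486342906952), (0.12987112998962402, 0.18175269663333893), 71.76943969726562)
```

View pics/w5.png

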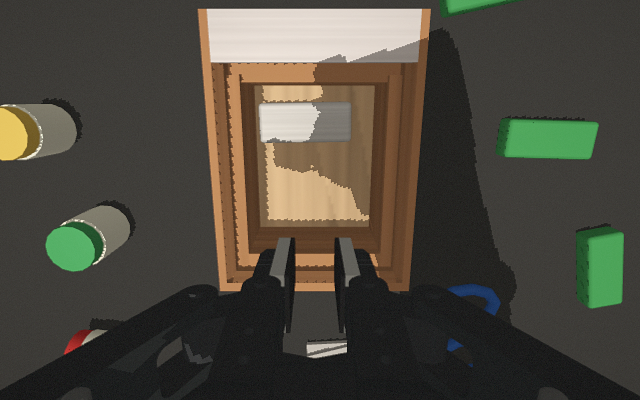

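The box is in clear view (front rim at row 285, lip at row 35, tin at (305,122)), but the fingers are empty: the jar slipped out and stayed near (85,340). Checking how it stands.

```bash
python3 - <<'E'
from h import *
ims=[]
for n in("side5","scene5"):
    p,d,m=load(n+".npz"); c=cloud(p,d,m);h=hsv(p)
    k=((h[...,0]<6)|(h[...,0]>174))&(h[...,1]>130)&(c[...,0]>.4)&(c[...,0]<.52)&(abs(c[...,1])<.1)
    q=c[k]; print(n,k.sum(),np.median(q,0),q.min(0),q.max(0))
    k=(abs(c[...,0]-.455)<.05)&(abs(c[...,1])<.05)&(c[...,2]>.012); q=c[k]; print(q.mean(0),q.min(0),q.max(0))
    v,u=np.where(k); v,u=int(v.mean()),int(u.mean()); ims.append(cv2.resize(p[v-40:v+40,u-60:u+60],None,fx=5,fy=5))
save(np.vstack(ims)[:600*2:1],"jar.png"); save(cv2.resize(np.vstack(ims),(450,600)),"jar.png")
E
```

```text
side5 93 [0.46117413 0.06769079 0.02783105] [ 0.44602588  0.03958934 -0.00436077] [0.49589955 0.07852933 0.04153915]
[0.44430788 0.03873055 0.03343971] [0.42692014 0.02213719 0.01239938] [0.47371295 0.04990003 0.04496403]
scene5 45 [0.47166448 0.05964244 0.02514927] [ 4.48408665e-01  5.20091509e-02 -3.72164055e-04] [0.48592008 0.07755178 0.04057611]
[0.4657679  0.03314176 0.02873598] [0.44467893 0.01322726 0.0123412 ] [0.481084   0.04976268 0.04151725]
```

View pics/jar.png

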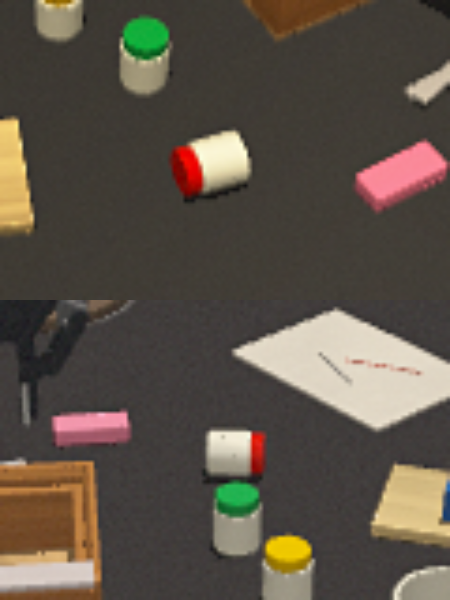

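The red jar lies on its side at about (0.46,0.05), cap towards +y: my grasp was too high on it and the pads squeezed it out. I'll grasp it lying, with the pads centred, and tip it upright against the box's outer rim.

send_rows(
  rows=[90, 0, -1, -0.5, -0.12, 90, -0.7, -2, -0.5, -0.24, 90, -1.4, -3, -0.5, -0.36, 90, -2.1, -4, -0.5, -0.48, 90, -3, -4.8, -0.5, -0.6, 90, -3.8, -5.6, -0.5, -0.72, 90, -4.6, -6.43, -0.5, -0.84, 90, -5.16, -6.43, -0.5, -0.96, 90, -5.16, -6.43, -0.5, -1.08, 90, -5.16, -6.43, -0.5, -1.2, 90, -5.16, -6.43, -0.5, -1.32, 90, -5.16, -6.43, -0.5, -1.44],
)

```text
time_s: 5.58
eef_pos: [0.4572, 0.0462, 0.1378]
tcp_rot: [179.9, 0.0, 64.7]
contact_force: [0.7, 0.5, -0.7]
width: 0.0767
grip_force: 0.0
```

```bash
cat > jar.py <<'E'
from h import *
s=ctrl.sense(); print(s["time_s"],np.round(s["eef_pos"],4),np.round(s["tcp_rot"],2),np.round(s["joints"],0))
p,d,m=snap("wrist"); save(p,"jar_w_%d.png"%(s["time_s"]*100)); c=cloud(p,d,m);h=hsv(p)
near=(np.hypot(c[...,0]-.46,c[...,1]-.045)<.075)
red=((h[...,0]<6)|(h[...,0]>174))&(h[...,1]>130)
k=near&(c[...,2]>.010)&(c[...,2]<.06)&((h[...,1]<70)&(h[...,2]>100)|red)
n,l,st,_=cv2.connectedComponentsWithStats(k.astype(np.uint8)); i=1+np.argmax(st[1:,4]); k=l==i
t=k&(c[...,2]>.030); r=cv2.minAreaRect(c[t][:,:2].astype(np.float32)); print("top",r,c[t][:,2].max())
r=cv2.minAreaRect(c[k][:,:2].astype(np.float32)); print("all",r)
cap=c[k&red].mean(0); bod=c[k&~red].mean(0); a=cap-bod; print("cap",cap,"body",bod,"yaw",np.degrees(np.arctan2(a[1],a[0])))
E
python3 jar.py
```

```text
5.5833 [0.4572 0.0462 0.1378] [1.7995e+02 3.0000e-02 6.4710e+01] [ 23.  20. -44. 115.  17.  52. -55.]
top ((0.45714011788368225, 0.0472506582736969), (0.05015965923666954, 0.0345618911087513), 63.7894172668457) 0.041931922846224656
all ((0.45711150765419006, 0.04730056971311569), (0.05014967545866966, 0.03868219628930092), 63.436153411865234)
cap [0.46606165 0.06550813 0.03200016] body [0.45445893 0.04258283 0.03594011] yaw 63.155574264074595
```

send_rows(
  rows=[90, -0.1, 0, 1, 0.02, 90, -0.1, 0, 2.2, 0.02, 90, -0.1, 0, 3.2, 0.02, 90, -0.1, 0, 4, 0.02, 90, -0.1, 0, 4.45, 0.02, 90, -0.1, 0, 4.48, 0.02, 40, -0.1, 0, 4.48, 0.02, 20, -0.1, 0, 4.48, 0.02, 20, -0.1, 0, 4.48, 0.02, 20, -0.1, 0, 4.48, 0.02, 20, -0.1, 0, 4.48, 0.02, 20, -0.1, 0, 4.48, 0.02],
)

```text
time_s: 6.63
eef_pos: [0.4586, 0.0428, 0.006]
tcp_rot: [179.7, -0.1, 63.1]
contact_force: [-8.2, -3.3, 44.7]
width: 0.0188
grip_force: 51.6
```

```bash
python3 - <<'E'
from h import *
p,d,m=snap("wrist"); q,_,_=snap("side"); c=q[190:290,300:425]
im=np.hstack([cv2.resize(p,(480,300)),cv2.resize(c,(320,300))]); save(im,"g6.png")
print({k:np.round(v,3).tolist() for k,v in ctrl.sense().items()})
E
```

```text
{'time_s': 6.733, 'joints': [14.565, 30.556, -34.907, 122.281, 30.36, 35.508, -68.801], 'qd': [0.043, -0.107, 0.026, 0.104, -0.06, -0.213, -0.064], 'effort': [-0.925, -38.018, -4.824, -14.689, 0.752, -3.01, -0.074], 'eef_pos': [0.459, 0.043, 0.006], 'tcp_rot': [179.705, -0.06, 63.051], 'contact_force': [-7.655, -2.689, 43.576], 'wrist_torque': [-0.548, 1.992, 0.098], 'grip_force': 50.569, 'width': 0.019}
```

View pics/g6.png

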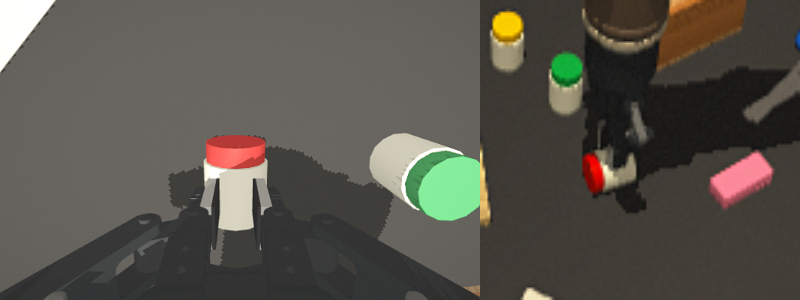

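The jar is lying between the fingers with its cap forward (235,150), but the tips look to be on its upper half. I'll measure the actual height of the fingertips.

```bash
python3 - <<'E'
from h import *
s=ctrl.sense(); T=Ro.from_euler("xyz",s["tcp_rot"],degrees=True).as_matrix()
p,d,m=snap("wrist"); c=(cloud(p,d,m)-np.array(s["eef_pos"]))@T*1000
for v in range(170,330,12):
    print(v,[(u,*np.round(c[v,u]).astype(int).tolist()) for u in (272,280,286,292,300,316,334,342,350)])
E
```

```text
170 [(272, 33, -21, 6), (280, 33, -17, 5), (286, 33, -14, 7), (292, 33, -11, 6), (300, 33, -7, 5), (316, 33, 1, 5), (334, 33, 10, 6), (342, 33, 14, 6), (350, 33, 18, 5)]
182 [(272, 27, -22, 6), (280, 27, -17, 5), (286, 27, -14, 6), (292, 29, -11, -2), (300, 28, -7, -2), (316, 29, 1, -2), (334, 28, 10, -2), (342, 27, 14, 5), (350, 27, 19, 6)]
194 [(272, 20, -22, 5), (280, 28, -15, -24), (286, 28, -12, -25), (292, 29, -9, -27), (300, 29, -6, -26), (316, 28, 1, -25), (334, 28, 9, -25), (342, 29, 12, -26), (350, 27, 16, -21)]
206 [(272, 14, -22, 6), (280, 23, -15, -23), (286, 24, -12, -27), (292, 25, -9, -30), (300, 25, -6, -30), (316, 25, 1, -32), (334, 25, 8, -30), (342, 24, 12, -28), (350, 22, 16, -21)]
218 [(272, 15, -19, -16), (280, 17, -15, -22), (286, 18, -12, -27), (292, 19, -9, -29), (300, 19, -6, -30), (316, 20, 1, -31), (334, 19, 9, -29), (342, 19, 12, -28), (350, 17, 16, -23)]
230 [(272, 8, -20, -14), (280, 12, -15, -26), (286, 14, -12, -29), (292, 14, -9, -31), (300, 15, -6, -33), (316, 15, 1, -33), (334, 14, 9, -30), (342, 13, 12, -28), (350, 12, 16, -24)]
242 [(272, -6, -2
[... 750 characters left out ...]
11, -68), (286, 6, -9, -66), (292, -9, -9, -40), (300, -13, -6, -32), (316, -13, 1, -32), (334, -14, 9, -31), (342, 5, 10, -64), (350, 8, 12, -68)]
302 [(272, 13, -12, -84), (280, 5, -11, -71), (286, 1, -9, -65), (292, -21, -10, -30), (300, -19, -6, -33), (316, -19, 1, -33), (334, -20, 9, -31), (342, 1, 10, -65), (350, 6, 11, -73)]
314 [(272, 18, -10, -97), (280, 2, -11, -73), (286, -3, -10, -66), (292, -50, -13, 5), (300, -51, -8, 6), (316, -51, 1, 6), (334, -51, 12, 6), (342, -3, 10, -65), (350, 3, 11, -75)]
326 [(272, 17, -10, -100), (280, -2, -11, -74), (286, -7, -10, -66), (292, -59, -13, 6), (300, -59, -8, 6), (316, -58, 1, 5), (334, -58, 12, 4), (342, -8, 10, -66), (350, -2, 11, -74)]
```

The fingers splay outwards at the tips under the full squeeze, which pushes the object out. I'll try a gentler closing command.

send_rows(
  rows=[46, 0, 0, 0, 0, 46, 0, 0, 0, 0, 46, 0, 0, 0, 0, 46, 0, 0, 0, 0],
)

```text
time_s: 7.12
eef_pos: [0.4578, 0.0425, 0.0037]
tcp_rot: [179.9, -0.1, 63.0]
contact_force: [2.3, -2.5, 6.4]
width: 0.039
grip_force: 3.1
```

send_rows(
  rows=[42, 0, 0, 0, 0, 42, 0, 0, 0, 0, 42, 0, 0, 0, 0],
)

```text
time_s: 7.37
eef_pos: [0.4589, 0.0421, 0.004]
tcp_rot: [179.8, -0.1, 63.0]
contact_force: [3.4, -3.3, 11.7]
width: 0.0361
grip_force: 5.6
```

send_rows(
  rows=[42, 0, 0, -0.2, 0, 42, 0, 0, -0.6, 0, 42, 0, 0, -1.0, 0, 42, 0, 0, -1.4, 0, 42, 0, 0, -1.5, 0],
)

```text
time_s: 7.78
eef_pos: [0.4569, 0.0428, 0.0492]
tcp_rot: [180.0, -0.0, 63.1]
contact_force: [0.6, 0.5, 0.4]
width: 0.0354
grip_force: 0.0
```

```bash
cat > held.py <<'E'
from h import *
s=ctrl.sense(); T=Ro.from_euler("xyz",s["tcp_rot"],degrees=True).as_matrix()
print(s["time_s"],np.round(s["eef_pos"],4),np.round(s["tcp_rot"],1),round(s["width"],4),round(s["grip_force"],1))
p,d,m=snap("wrist"); save(p,"held_%d.png"%(s["time_s"]*100)); w=cloud(p,d,m); c=(w-np.array(s["eef_pos"]))@T*1000; h=hsv(p)
red=((h[...,0]<6)|(h[...,0]>174))&(h[...,1]>130)&(abs(c[...,1])<30)&(abs(c[...,0])<60)&(w[...,2]>.004)
for nm,k in(("red",red),("white",(h[...,1]<60)&(h[...,2]>140)&(abs(c[...,1])<14)&(abs(c[...,0])<60)&(c[...,2]>-50)&(w[...,2]>.006))):
    if k.sum()>10: q=c[k]; print(nm,k.sum(),"med",np.median(q,0).round(1),"min",np.percentile(q,2,axis=0).round(1),"max",np.percentile(q,98,axis=0).round(1))
    if k.sum()>60: e,V=np.linalg.eigh(np.cov(c[k].T)); print("  normal",V[:,0].round(2), "thick",e[0]**.5)
E
python3 held.py
```

```text
7.7833 [0.4569 0.0428 0.0492] [180.   -0.   63.1] 0.0354 0.0
red 1884 med [25.7  5.3 15.1] min [ 17.7 -11.9  10.5] max [29.2 22.5 40.9]
  normal [ 0.96 -0.01 -0.27] thick 3.271522100945618
white 2967 med [-0.2  1.1 10.7] min [-19.7 -11.9   8.7] max [16.7 13.4 20.4]
  normal [-0.02  0.31  0.95] thick 1.8471232188825706
```

send_rows(
  rows=[75, 0, 0.1, 0, 0, 75, 0, 0.1, 0, 0, 70, 0, 0.1, 0.8, 0, 65, 0, 0.1, 1.3, 0, 60, 0, 0.1, 1.55, 0, 60, 0, 0.1, 1.64, 0, 60, 0, 0.1, 1.64, 0, 60, 0, 0.1, 1.64, 0],
)

```text
time_s: 8.5
eef_pos: [0.4595, 0.0414, -0.0011]
tcp_rot: [-180.0, -0.0, 63.1]
contact_force: [-0.4, -0.7, -0.4]
width: 0.0513
grip_force: 0.0
```

send_rows(
  rows=[50, 0, 0, 0, 0, 46, 0, 0, 0, 0, 46, 0, 0, 0, 0, 46, 0, 0, 0, 0],
)

```text
time_s: 8.83
eef_pos: [0.4596, 0.0411, -0.0009]
tcp_rot: [180.0, -0.0, 63.1]
contact_force: [-0.0, -0.1, 0.1]
width: 0.0391
grip_force: 0.0
```

send_rows(
  rows=[43, 0, 0, 0, 0, 43, 0, 0, 0, 0, 43, 0, 0, 0, 0],
)

```text
time_s: 9.08
eef_pos: [0.4602, 0.0409, -0.0009]
tcp_rot: [179.9, -0.0, 63.0]
contact_force: [2.4, -2.9, 4.5]
width: 0.0368
grip_force: 2.6
```

send_rows(
  rows=[46, 0, 0, 0, 0, 46, 0, 0, 0.05, 0, 46, 0, 0, 0.05, 0, 40, 0, 0, 0.05, 0, 40, 0, 0, 0.05, 0, 40, 0, 0, 0.05, 0, 40, 0, 0, 0.05, 0],
)

```text
time_s: 9.67
eef_pos: [0.4608, 0.0409, -0.0022]
tcp_rot: [179.9, -0.1, 63.0]
contact_force: [2.4, -3.0, 8.9]
width: 0.0347
grip_force: 14.8
```

```bash
python3 held.py; python3 - <<'E'
from h import *
s=ctrl.sense(); T=Ro.from_euler("xyz",s["tcp_rot"],degrees=True).as_matrix(); print(s["contact_force"])
p,d,m=snap("wrist"); c=(cloud(p,d,m)-np.array(s["eef_pos"]))@T*1000
k=(c[...,2]<-2)&(c[...,2]>-70)&(abs(c[...,0]-12)<4)&(hsv(p)[...,2]<130)
for z in range(-70,-2,6):
    for sg in(-1,1):
        q=c[k&(abs(c[...,2]-z)<3)&(np.sign(c[...,1])==sg)]
        if len(q)>3: print(z,sg,len(q),np.percentile(abs(q[:,1]),[2,50,98]).round(1))
E
```

```text
9.6667 [ 0.4608  0.0409 -0.0022] [ 1.799e+02 -1.000e-01  6.300e+01] 0.0347 14.8
red 3584 med [ 26.8   0.  -35.5] min [ 18.  -16.5 -40.7] max [29.5 16.7 -9.8]
  normal [ 0.97 -0.01 -0.26] thick 3.2107474010840917
white 5621 med [ -0.    0.  -40.4] min [-19.5 -13.4 -42.5] max [ 17.2  13.4 -36. ]
  normal [-0.01  0.03  1.  ] thick 1.7495525909462075
[ 2.32855632 -2.7820784  10.14414482]
-70 -1 49 [17.  22.7 28.6]
-70 1 50 [17.4 22.9 29.8]
-64 -1 100 [17.  17.6 18.7]
-64 1 101 [17.3 17.9 19.1]
-58 -1 68 [16.9 17.5 28.2]
-58 1 72 [17.3 18.  28.7]
-52 -1 54 [17.  17.6 28.1]
-52 1 69 [17.3 18.  93.3]
-46 -1 46 [16.9 17.3 27. ]
-46 1 58 [17.3 18.2 93.6]
-40 -1 49 [16.9 17.4 26.8]
-40 1 52 [17.3 17.9 29.6]
-34 -1 19 [17.  17.2 18.5]
-34 1 23 [17.4 17.8 21.7]
-4 -1 3592 [ 24.6  90.9 155. ]
-4 1 1667 [ 23.2  56.5 159.6]
```

send_rows(
  rows=[40, 0, 0, -0.1, 0, 40, 0, 0, -0.3, 0, 40, 0, 0, -0.6, 0, 40, 0, 0, -0.9, 0, 40, 0, 0, -1.2, 0, 40, 0, 0, -1.5, 0],
)

```text
time_s: 10.27
eef_pos: [0.4593, 0.0413, 0.0433]
tcp_rot: [180.0, -0.0, 63.1]
contact_force: [0.0, 0.2, -0.7]
width: 0.0344
grip_force: 12.3
```

```bash
python3 held.py
```

```text
10.2667 [0.4593 0.0413 0.0433] [180.   -0.   63.1] 0.0344 12.3
red 3604 med [ 26.9  -0.  -35.3] min [ 18.1 -16.8 -40.6] max [29.6 16.7 -9. ]
  normal [ 0.97 -0.01 -0.25] thick 3.20134364709013
white 5506 med [ -0.3   0.  -40.3] min [-19.2 -13.4 -42.4] max [ 16.8  13.3 -35.9]
  normal [ 0.01 -0.02 -1.  ] thick 1.751747040279269
```

The jar is held firmly now (lying, cap along tool +x). Carry it to the far side of the box.

send_rows(
  rows=[40, 0, 0, -1, -0.05, 40, -0.6, 0.6, -2.2, -0.1, 40, -1.5, 1.4, -2.2, -0.148, 40, -2.5, 2.3, -2.2, -0.148, 40, -3.5, 3.2, -2.2, -0.148, 40, -4.5, 4.1, -2.2, -0.148, 40, -5.5, 5, -2.2, -0.148, 40, -6.5, 5.9, -2.2, -0.148, 40, -7.4, 6.7, -2.2, -0.148, 40, -8, 7.2, -2.2, -0.148, 40, -8.23, 7.36, -2.2, -0.148, 40, -8.23, 7.36, -2.2, -0.148],
)

```text
time_s: 11.32
eef_pos: [0.5438, -0.2819, 0.1079]
tcp_rot: [-180.0, 0.0, 71.3]
contact_force: [0.2, 0.7, -1.1]
width: 0.0343
grip_force: 12.3
```

```bash
python3 held.py; python3 - <<'E'
from h import *
# edge of the box -y side in tool coords
s=ctrl.sense(); T=Ro.from_euler("xyz",s["tcp_rot"],degrees=True).as_matrix()
p,d,m=snap("wrist"); w=cloud(p,d,m); c=(w-np.array(s["eef_pos"]))@T*1000
k=(w[...,2]>.072)&(w[...,2]<.082)&(abs(c[...,1])<70)&(c[...,0]>5)&(c[...,0]<80)
for y in(-50,-35,35,50): q=c[k&(abs(c[...,1]-y)<4)]; print(y,len(q), np.percentile(q[:,0],[1,50]).round(1) if len(q) else '')
E
```

```text
11.3167 [ 0.5438 -0.2819  0.1079] [-180.     0.    71.3] 0.0343 12.3
red 3586 med [ 27.    0.1 -35.3] min [ 18.2 -16.8 -40.5] max [29.6 16.6 -8.9]
  normal [ 0.97 -0.01 -0.25] thick 3.196212057157283
white 5503 med [ -0.2   0.1 -40.2] min [-19.2 -13.4 -42.2] max [ 17.   13.4 -35.6]
  normal [ 0.01 -0.02 -1.  ] thick 1.757175882708947
-50 214 [23.  27.7]
-35 209 [23.2 27.6]
35 218 [23.1 27.7]
50 217 [23.2 28. ]
```

send_rows(
  rows=[40, 0, 0, 0.6, 0, 40, 0, 0, 1.0, 0, 40, 0, 0, 1.1, 0, 40, 0, 0, 1.18, 0, 40, 0, 0, 1.26, 0, 40, 0, 0, 1.34, 0, 40, 0, 0, 1.42, 0, 40, 0, 0, 1.5, 0, 40, 0, 0, 1.58, 0, 40, 0, 0, 1.66, 0],
)

```text
time_s: 12.25
eef_pos: [0.5433, -0.2841, 0.0603]
tcp_rot: [179.9, 0.4, 71.4]
contact_force: [-7.9, -15.3, 14.6]
width: 0.0348
grip_force: 29.0
```

```bash
python3 held.py
```

```text
12.25 [ 0.5433 -0.2841  0.0603] [179.9   0.4  71.4] 0.0348 29.0
red 6191 med [ 22.6  -0.3 -39.6] min [  8.  -16.5 -49.8] max [ 34.1  15.9 -23. ]
  normal [ 0.75 -0.03 -0.66] thick 2.315235326297989
white 2700 med [ -5.7   0.5 -36.3] min [-24.3 -13.3 -44.8] max [  7.3  13.5 -23.1]
  normal [-0.55 -0.02 -0.83] thick 1.7475179923206807
```

send_rows(
  rows=[40, 0, 0, 0.1, 0, 40, 0, 0, 0.2, 0, 40, 0, 0, 0.3, 0, 40, 0, 0, 0.4, 0, 40, 0, 0, 0.5, 0, 40, 0, 0, 0.6, 0, 40, 0, 0, 0.7, 0, 40, 0, 0, 0.8, 0],
)

```text
time_s: 12.97
eef_pos: [0.5421, -0.2889, 0.0359]
tcp_rot: [179.9, 0.7, 71.1]
contact_force: [-10.0, -24.6, 12.2]
width: 0.0347
grip_force: 52.4
```

```bash
python3 held.py
```

```text
12.9667 [ 0.5421 -0.2889  0.0359] [179.9   0.7  71.1] 0.0347 52.4
red 7335 med [ 15.6   0.1 -49.5] min [ -1.9 -16.1 -50.8] max [ 31.6  16.2 -43.1]
  normal [ 0.07 -0.01 -1.  ] thick 1.4041344247370482
white 213 med [ 29.   -7.4 -37. ] min [ 25.7 -13.9 -38.3] max [ 31.   13.6 -28. ]
  normal [ 0.99 -0.01  0.17] thick 1.4173219554328595
```

The jar is nearly upright (4°). Back away from the wall, set it on the table, release.

send_rows(
  rows=[40, -0.2, 0, 0, 0, 40, -0.4, 0, 0, 0, 40, -0.7, 0, 0, 0, 40, -1, 0, 0, 0, 40, -1, 0, 0.3, 0, 40, -1, 0, 0.6, 0, 40, -1, 0, 0.85, 0, 40, -1, 0, 1.0, 0, 40, -1, 0, 1.1, 0, 40, -1, 0, 1.15, 0, 40, -1, 0, 1.15, 0],
)

```text
time_s: 13.93
eef_pos: [0.5331, -0.3124, 0.0019]
tcp_rot: [-180.0, 0.4, 71.4]
contact_force: [-13.2, -10.1, 31.6]
width: 0.0346
grip_force: 51.0
```

```bash
python3 held.py;  python3 -c "
from h import *
print(ctrl.sense()['contact_force'])"
```

```text
13.9333 [ 0.5331 -0.3124  0.0019] [-180.     0.4   71.4] 0.0346 51.0
red 7394 med [ 16.3   0.1 -49.5] min [ -0.8 -16.1 -51.5] max [ 32.4  16.3 -43.6]
  normal [ 0.11  0.   -0.99] thick 1.275722163339515
white 577 med [ 31.1  -4.2 -35.6] min [ 26.7 -13.6 -38. ] max [33.5 13.2 -6.1]
  normal [ 1.   -0.06  0.01] thick 1.8351583321086469
[-14.69625302 -10.78881306  31.81334073]
```

send_rows(
  rows=[42, 0, 0, -0.05, 0, 44, 0, 0, -0.05, 0, 46, 0, 0, -0.05, 0, 50, 0, 0, -0.05, 0, 56, 0, 0, -0.05, 0, 64, 0, 0, -0.05, 0, 64, 0, 0, -0.05, 0],
)

```text
time_s: 14.57
eef_pos: [0.5348, -0.3069, 0.001]
tcp_rot: [-180.0, -0.0, 71.6]
contact_force: [-0.3, 0.8, 0.2]
width: 0.0546
grip_force: 0.0
```

```bash
python3 held.py
```

```text
14.5667 [ 0.5348 -0.3069  0.001 ] [-180.    -0.    71.6] 0.0546 0.0
red 7123 med [  7.9  -0.3 -49.4] min [-10.  -16.5 -50.6] max [ 23.6  15.7 -41.9]
  normal [ 0.07 -0.   -1.  ] thick 1.6316706401955472
white 1362 med [ 24.   -1.2 -27. ] min [ 19.3 -13.4 -38.2] max [25.6 12.3 -6.2]
  normal [ 1.   -0.01 -0.04] thick 1.6412452227707743
```

send_rows(
  rows=[64, 0.12, 0, 0, 0, 64, 0.24, 0, 0.05, 0, 64, 0.24, 0, 0.08, 0, 50, 0.24, 0, 0.08, 0, 40, 0.24, 0, 0.08, 0, 38, 0.24, 0, 0.08, 0, 38, 0.24, 0, 0.08, 0, 38, 0.24, 0, 0.08, 0],
)

```text
time_s: 15.28
eef_pos: [0.5374, -0.3004, -0.0007]
tcp_rot: [180.0, -0.0, 71.6]
contact_force: [0.2, 1.5, 5.6]
width: 0.036
grip_force: 59.9
```

send_rows(
  rows=[38, 0, 0, -0.2, 0, 38, 0, 0, -0.5, 0, 38, 0, 0, -1, 0, 38, 0, 0, -2, 0, 38, 0, 0, -3.2, 0, 38, 0, 0, -3.5, 0, 38, 0, 0, -3.5, 0],
)

```text
time_s: 15.87
eef_pos: [0.5394, -0.3015, 0.1081]
tcp_rot: [179.6, 0.1, 71.5]
contact_force: [1.0, -0.5, -1.1]
width: 0.0361
grip_force: 60.1
```

```bash
python3 held.py
```

```text
15.8667 [ 0.5394 -0.3015  0.1081] [1.796e+02 1.000e-01 7.150e+01] 0.0361 60.1
red 7186 med [  1.3   0.1 -51. ] min [-17.2 -16.1 -52.2] max [ 16.6  16.4 -42.7]
  normal [ 0.08 -0.   -1.  ] thick 1.8348378872267204
white 1845 med [ 16.8   0.1 -27.5] min [ 12.3 -13.4 -39.7] max [18.5 13.4 -3.9]
  normal [ 1.   -0.01 -0.02] thick 1.7551298734645666
```

send_rows(
  rows=[38, 0.3, -0.1, 0, 0.12, 38, 0.8, -0.2, 0, 0.24, 38, 1.4, -0.4, 0, 0.36, 38, 2, -0.6, 0, 0.48, 38, 2.6, -0.8, 0, 0.6, 38, 3.2, -1, 0, 0.72, 38, 3.66, -1.1, 0, 0.84, 38, 3.66, -1.1, 0, 0.96, 38, 3.66, -1.1, 0, 1.08, 38, 3.66, -1.1, 0, 1.2, 38, 3.66, -1.1, 0, 1.32, 38, 3.66, -1.1, 0, 1.44],
)

```text
time_s: 16.92
eef_pos: [0.5394, -0.1861, 0.1026]
tcp_rot: [180.0, 0.1, -11.3]
contact_force: [0.2, 0.5, -0.9]
width: 0.0361
grip_force: 60.1
```

send_rows(
  rows=[38, 0, 0, 0, 0.12, 38, 0, 0, 0, 0.13, 38, 0, 0, 0, 0.13],
)

```text
time_s: 17.17
eef_pos: [0.5398, -0.186, 0.103]
tcp_rot: [180.0, 0.1, -18.3]
contact_force: [-0.2, 0.7, -1.3]
width: 0.0363
grip_force: 60.1
```

```bash
python3 held.py; cat > box.py <<'E'
from h import *
s=ctrl.sense(); T=Ro.from_euler("xyz",s["tcp_rot"],degrees=True).as_matrix()
p,d,m=snap("wrist"); save(p,"box_%d.png"%(s["time_s"]*100)); w=cloud(p,d,m); c=(w-np.array(s["eef_pos"]))@T*1000; h=hsv(p)
z=w[...,2]
print("top z",np.median(z[(z>.07)&(z<.083)]))
k=(z>.071)&(z<.083)&(abs(c[...,1])<85)&(c[...,0]<135)&(c[...,0]>-60)
for x in(0,20,40,60,80,100): 
    q=c[k&(abs(c[...,0]-x)<4)]
    if len(q)>20: print("x",x,len(q),"y outer",np.percentile(q[:,1],[1,99]).round(1))
for y in(-60,-57,57,60,-45,-30,0,30,45):
    q=c[k&(abs(c[...,1]-y)<2)]
    if len(q)>5: print("y",y,len(q),"x ends",np.percentile(q[:,0],[1,99]).round(1))
lip=k&(h[...,1]<60)&(h[...,2]>120)&(c[...,0]>40); r=cv2.minAreaRect(c[lip][:,:2].astype(np.float32)); print("lip",r)
E
python3 box.py
```

```text
17.1667 [ 0.5398 -0.186   0.103 ] [ 1.80e+02  1.00e-01 -1.83e+01] 0.0363 60.1
red 7205 med [  0.8  -0.6 -50.9] min [-17.6 -16.7 -52.1] max [ 16.1  15.8 -42.3]
  normal [ 0.08 -0.01 -1.  ] thick 1.8672346191698845
white 760 med [45.5 -6.2 77.9] min [ 11.1 -13.9 -39.7] max [59.7 13.1 79.9]
  normal [ 0.95  0.   -0.3 ] thick 4.157504268250113
top z 0.07710243739507905
x 0 459 y outer [-65.4  64.1]
x 20 504 y outer [-65.3  64.3]
x 40 541 y outer [-65.2  64.1]
x 60 585 y outer [-65.2  64.3]
x 80 644 y outer [-65.4  64.4]
x 100 4252 y outer [-64.1  63.2]
y -60 2514 x ends [-38.9 114.5]
y -57 1724 x ends [-38.3 114.6]
y 57 2417 x ends [-38.  114.6]
y 60 2278 x ends [-38.2 114.3]
y -45 370 x ends [ 93.7 115.5]
y -30 382 x ends [ 93.6 115.5]
y 0 390 x ends [ 93.6 115.6]
y 30 382 x ends [ 93.5 115.5]
y 45 374 x ends [ 93.5 115.5]
lip ((104.60235595703125, -0.3269691467285156), (120.58064270019531, 22.662235260009766), 89.84151458740234)
```

Aligned over the box. Lower the jar in.

send_rows(
  rows=[38, 0.1, 0, 0.6, 0, 38, 0.1, 0, 1.4, 0, 38, 0.1, 0, 2.2, 0, 38, 0.1, 0, 2.8, 0, 38, 0.1, 0, 3.1, 0, 38, 0.1, 0, 3.2, 0, 38, 0.1, 0, 3.26, 0, 38, 0.1, 0, 3.28, 0],
)

```text
time_s: 17.93
eef_pos: [0.544, -0.1871, 0.0062]
tcp_rot: [-180.0, -0.1, -18.4]
contact_force: [0.3, 0.8, -0.3]
width: 0.0362
grip_force: 60.1
```

send_rows(
  rows=[42, 0, 0, 0, 0, 46, 0, 0, 0, 0, 52, 0, 0, 0, 0, 60, 0, 0, 0, 0, 60, 0, 0, 0, 0, 60, 0, 0, -0.5, 0, 60, 0, 0, -1.5, 0, 60, 0, 0, -2.7, 0, 60, 0, 0, -3.5, 0, 60, 0, 0, -4.5, 0, 60, 0, 0, -4.5, 0],
)

```text
time_s: 18.85
eef_pos: [0.5467, -0.1875, 0.1466]
tcp_rot: [-180.0, -0.5, -18.4]
contact_force: [2.0, -0.8, -0.6]
width: 0.0512
grip_force: 0.0
```

```bash
python3 - <<'E'
from h import *
s=ctrl.sense(); print(s["time_s"],np.round(s["eef_pos"],4),np.round(s["tcp_rot"],2))
p,d,m=snap("wrist"); save(p,"inbox.png"); w=cloud(p,d,m); h=hsv(p)
B=Ro.from_euler("z",-18.35,degrees=True).as_matrix(); c=(w-np.array([.5714,-.1962,0]))@B*1000
red=((h[...,0]<5)|(h[...,0]>175))&(h[...,1]>150)&(abs(c[...,1])<60)&(abs(c[...,0])<80); q=c[red]; print("red",len(q),np.median(q,0),q.min(0),q.max(0))
t=(h[...,1]<40)&(c[...,2]<40)&(c[...,2]>15)&(abs(c[...,1])<46)&(c[...,0]>0)&(c[...,0]<50); q=c[t]; print("tin",len(q),np.median(q,0))
E
```

```text
18.85 [ 0.5467 -0.1875  0.1466] [-179.98   -0.51  -18.41]
red 1723 [-29.35611342   0.27813456  56.24200716] [-64.88914616 -17.41090178   5.31290453] [ 39.21885757  18.00180378 318.15043212]
tin 3017 [23.25960776  7.58302927 24.18853186]
```

The jar stands upright on the floor (cap top at 56 mm, box frame (-29,0)), tin in place. On to the lid.

send_rows(
  rows=[100, -0.2, -1, 0, -0.12, 100, -0.4, -2.2, 0, -0.24, 100, -0.6, -3.4, 0, -0.36, 100, -0.8, -4.6, 0, -0.48, 100, -1, -5.8, 0, -0.6, 100, -1.2, -7, 0, -0.72, 100, -1.4, -8.2, 0, -0.84, 100, -1.6, -9.4, 0, -0.96, 100, -1.9, -10.6, 0, -1.08, 100, -2.1, -11.8, 0, -1.2, 100, -2.24, -12.5, 0, -1.21, 100, -2.24, -12.5, 0, -1.21],
)

```text
time_s: 19.9
eef_pos: [0.5965, 0.1971, 0.1398]
tcp_rot: [-179.8, -0.1, 51.4]
contact_force: [-0.8, -0.3, 0.7]
width: 0.0853
grip_force: 0.0
```

```bash
cat > lid.py <<'E'
from h import *
s=ctrl.sense(); T=Ro.from_euler("xyz",s["tcp_rot"],degrees=True).as_matrix()
print(s["time_s"],np.round(s["eef_pos"],4),np.round(s["tcp_rot"],2),np.round(s["joints"],0),round(s["width"],4))
p,d,m=snap("wrist"); save(p,"lid_%d.png"%(s["time_s"]*100)); w=cloud(p,d,m); c=(w-np.array(s["eef_pos"]))@T*1000; h=hsv(p)
b=(h[...,0]>100)&(h[...,0]<125)&(h[...,1]>100)&(w[...,2]>.036)&(w[...,2]<.055)&(np.hypot(c[...,0],c[...,1])<90)
print("rib tool",cv2.minAreaRect(c[b][:,:2].astype(np.float32)),np.median(c[b][:,2]),np.median(w[b][:,2]))
k=(w[...,2]>.005)&(w[...,2]<.02)&(h[...,0]>8)&(h[...,0]<32)&(h[...,1]>50)&(np.hypot(c[...,0],c[...,1])<130)
print("board tool",cv2.minAreaRect(c[k][:,:2].astype(np.float32)),np.percentile(c[k],[0.5,99.5],axis=0).round(1).tolist())
E
python3 lid.py
```

```text
19.9 [0.5965 0.1971 0.1398] [-1.7978e+02 -1.3000e-01  5.1400e+01] [  1.  33. -37.  92.  22.  62. -80.] 0.0853
rib tool ((-0.33412742614746094, 6.9251556396484375), (15.814417839050293, 62.631263732910156), 0.2217075377702713) 95.55919795457069 0.04423857458942024
board tool ((8.092323303222656, 7.254810333251953), (148.0020751953125, 104.2009048461914), 0.4259308874607086) [[-64.6, -44.1, 125.5], [81.6, 58.5, 134.0]]
```

send_rows(
  rows=[100, -0.11, 0.12, 0.8, 0, 100, -0.11, 0.23, 1.8, 0, 100, -0.11, 0.23, 2.6, 0, 100, -0.11, 0.23, 3.4, 0, 100, -0.11, 0.23, 4, 0, 100, -0.11, 0.23, 4.3, 0, 100, -0.11, 0.23, 4.38, 0, 100, -0.11, 0.23, 4.38, 0],
)

```text
time_s: 20.62
eef_pos: [0.6011, 0.1823, 0.0088]
tcp_rot: [-180.0, 0.1, 50.9]
contact_force: [0.6, -0.5, 0.6]
width: 0.0857
grip_force: 0.0
```

send_rows(
  rows=[80, 0, 0, 0, 0, 72, 0, 0, 0, 0, 70, 0, 0, 0, 0, 70, 0, 0, 0, 0, 70, 0, 0, 0, 0],
)

```text
time_s: 21.03
eef_pos: [0.6014, 0.1842, 0.011]
tcp_rot: [180.0, -0.1, 51.0]
contact_force: [-3.0, 0.2, 8.2]
width: 0.0597
grip_force: 4.1
```

```bash
python3 lid.py
```

```text
21.0333 [0.6014 0.1842 0.011 ] [ 1.7998e+02 -9.0000e-02  5.0960e+01] [ -1.  41. -33.  98.  28.  49. -85.] 0.0597
rib tool ((7.0613861083984375, -5.523134231567383), (16.467470169067383, 63.38104248046875), 0.05034768953919411) -33.16120247226631 0.04421238577457717
board tool ((15.3673095703125, -5.1020965576171875), (104.4513931274414, 148.2227325439453), 89.94610595703125) [[-57.0, -56.1, -2.9], [88.9, 45.8, 5.1]]
```

send_rows(
  rows=[100, 0, 0, 0, 0, 100, 0, 0, 0, 0, 100, 0, 0, 0, 0, 100, 0.09, -0.1, 0, 0, 100, 0.17, -0.18, 0, 0, 100, 0.17, -0.18, 0, 0, 100, 0.17, -0.18, 0, 0, 100, 0.17, -0.18, 0, 0],
)

```text
time_s: 21.75
eef_pos: [0.6003, 0.1906, 0.0091]
tcp_rot: [-180.0, 0.0, 50.9]
contact_force: [0.1, 0.1, -0.4]
width: 0.0855
grip_force: 0.0
```

```bash
python3 lid.py
```

```text
21.75 [0.6003 0.1906 0.0091] [-1.800e+02  1.000e-02  5.093e+01] [ -1.  41. -32.  98.  28.  49. -85.] 0.0855
rib tool ((2.704803466796875, -0.6177577972412109), (63.44314956665039, 16.53052520751953), 89.84766387939453) -35.097088016474835 0.04420177960122168
board tool ((11.080215454101562, -0.3415946960449219), (104.44831848144531, 148.52490234375), 89.9699478149414) [[-61.4, -51.5, -4.8], [84.7, 50.9, 3.1]]
```

send_rows(
  rows=[80, 0, 0, 0, 0, 72, 0, 0, 0, 0, 70, 0, 0, 0, 0, 70, 0, 0, 0, 0, 70, 0, 0, 0, 0],
)

```text
time_s: 22.22
eef_pos: [0.6004, 0.1905, 0.0099]
tcp_rot: [180.0, -0.0, 50.9]
contact_force: [-2.8, -1.6, 7.0]
width: 0.0606
grip_force: 38.6
```

send_rows(
  rows=[68, 0, 0, 0, 0, 68, 0, 0, 0, 0, 68, 0, 0, 0, 0],
)

```text
time_s: 22.47
eef_pos: [0.6005, 0.1905, 0.0102]
tcp_rot: [180.0, -0.0, 50.9]
contact_force: [-3.0, -1.6, 9.7]
width: 0.0592
grip_force: 55.2
```

send_rows(
  rows=[69, 0, 0, -0.2, 0, 69, 0, 0, -0.5, 0, 69, 0, 0, -0.9, 0, 69, 0, 0, -1.4, 0, 69, 0, 0, -2, 0, 69, 0, 0, -2, 0],
)

```text
time_s: 22.97
eef_pos: [0.6024, 0.1918, 0.0735]
tcp_rot: [179.9, -0.3, 50.9]
contact_force: [1.8, 0.1, -1.2]
width: 0.0591
grip_force: 46.8
```

```bash
cat > lidheld.py <<'E'
from h import *
s=ctrl.sense(); T=Ro.from_euler("xyz",s["tcp_rot"],degrees=True).as_matrix()
print(s["time_s"],np.round(s["eef_pos"],4),np.round(s["tcp_rot"],1),round(s["width"],4),round(s["grip_force"],1),np.round(s["contact_force"],1))
p,d,m=snap("wrist"); save(p,"lidh_%d.png"%(s["time_s"]*100)); w=cloud(p,d,m); c=(w-np.array(s["eef_pos"]))@T*1000; h=hsv(p)
# board+tongue top surface in front of rib: fit plane on wood top
k=(h[...,0]>8)&(h[...,0]<32)&(h[...,1]>50)&(c[...,0]>14)&(c[...,0]<62)&(abs(c[...,1])<48)&(abs(c[...,2])<40)
q=c[k]; A=np.c_[q[:,0],q[:,1],np.ones(len(q))]
for _ in range(4):
    x,*_=np.linalg.lstsq(A,q[:,2],rcond=None); r=abs(A@x-q[:,2]); g=r<max(1.5,2*np.median(r)); A,q=A[g],q[g]
print("plane: tilt deg (tongue down +)",np.degrees(np.arctan(x[0])).round(2),"roll",np.degrees(np.arctan(x[1])).round(2),"z at x=0",x[2].round(1),len(q))
k=(h[...,0]>8)&(h[...,0]<32)&(h[...,1]>50)&(c[...,0]>14)&(c[...,0]<110)&(abs(c[...,1])<60)&(abs(c[...,2]-(x[0]*c[...,0]+x[1]*c[...,1]+x[2]))<9)
q=c[k]; e=q[q[:,0]>np.percentile(q[:,0],99)-3]; print("tongue tip x",np.percentile(q[:,0],99.7).round(1),"tip z",np.median(e[:,2]).round(1),"y range",np.percentile(q[:,1],[.5,99.5]).round(1))
for sg in(-1,1):
    # yaw from tip edge
    e=q[(abs(q[:,1]-sg*35)<4)]; print(" tip x at y",sg*35,np.percentile(e[:,0],99.5).round(1))
E
python3 lidheld.py
```

```text
22.9667 [0.6024 0.1918 0.0735] [179.9  -0.3  50.9] 0.0591 46.8 [ 1.8  0.1 -1.2]
plane: tilt deg (tongue down +) 0.35 roll -0.0 z at x=0 -2.0 19071
tongue tip x 84.9 tip z 3.6 y range [-50.9  51. ]
 tip x at y -35 84.8
 tip x at y 35 84.9
```

The lid is held level, tongue tip 85 mm ahead of the TCP. To give it its slope I'll press its front edge on the box's side rim so that it pivots in the grip.

send_rows(
  rows=[69, 0, 0, -0.8, -0.04, 69, -0.4, 0.3, -1.2, -0.1, 69, -1.1, 0.8, -1.2, -0.16, 69, -2, 1.4, -1.2, -0.22, 69, -3, 2.1, -1.2, -0.28, 69, -4, 2.8, -1.2, -0.34, 69, -5, 3.5, -1.2, -0.36, 69, -6, 4.2, -1.2, -0.36, 69, -6.8, 4.8, -1.2, -0.36, 69, -7.23, 5.16, -1.2, -0.36, 69, -7.23, 5.16, -1.2, -0.36, 69, -7.23, 5.16, -1.2, -0.36],
)

```text
time_s: 24.02
eef_pos: [0.5833, -0.077, 0.1045]
tcp_rot: [-179.9, 0.0, 71.4]
contact_force: [-0.4, 1.1, -1.4]
width: 0.059
grip_force: 46.1
```

```bash
python3 lidheld.py
```

```text
24.0167 [ 0.5833 -0.077   0.1045] [-179.9    0.    71.4] 0.059 46.1 [-0.4  1.1 -1.4]
plane: tilt deg (tongue down +) 0.66 roll 0.04 z at x=0 -2.0 19026
tongue tip x 85.0 tip z 4.1 y range [-50.8  51.2]
 tip x at y -35 84.9
 tip x at y 35 84.9
```

send_rows(
  rows=[69, 0, 0, 0.3, 0, 69, 0, 0, 0.5, 0, 69, 0, 0, 0.58, 0, 69, 0, 0, 0.64, 0, 69, 0, 0, 0.7, 0, 69, 0, 0, 0.76, 0, 69, 0, 0, 0.82, 0, 69, 0, 0, 0.88, 0, 69, 0, 0, 0.9, 0, 69, 0, 0, 0.9, 0],
)

```text
time_s: 24.9
eef_pos: [0.5835, -0.0757, 0.0779]
tcp_rot: [-180.0, 0.0, 71.5]
contact_force: [-0.8, -0.0, -2.1]
width: 0.0592
grip_force: 20.7
```

```bash
python3 lidheld.py
```

```text
24.9 [ 0.5835 -0.0757  0.0779] [-180.     0.    71.5] 0.0592 20.7 [-0.8 -0.  -2.1]
plane: tilt deg (tongue down +) 12.39 roll -0.05 z at x=0 -0.9 15623
tongue tip x 109.3 tip z 27.5 y range [-50.7  57.9]
 tip x at y -35 75.3
 tip x at y 35 109.6
```

send_rows(
  rows=[69, 0, 0, -0.2, 0, 69, 0, 0, -0.5, 0, 69, 0, 0, -0.9, 0, 69, 0, 0, -1.1, 0, 69, 0, 0, -1.1, 0],
)

```text
time_s: 25.37
eef_pos: [0.5853, -0.0753, 0.1137]
tcp_rot: [179.8, -0.1, 71.5]
contact_force: [-0.3, -0.2, -2.0]
width: 0.0592
grip_force: 44.8
```

```bash
python3 lidheld.py
```

```text
25.3667 [ 0.5853 -0.0753  0.1137] [ 1.798e+02 -1.000e-01  7.150e+01] 0.0592 44.8 [-0.3 -0.2 -2. ]
plane: tilt deg (tongue down +) 0.6 roll 0.03 z at x=0 -2.0 19022
tongue tip x 85.0 tip z 4.0 y range [-50.8  51.2]
 tip x at y -35 84.9
 tip x at y 35 84.9
```

The tilt springs back: the fingertips rest on the board's top. Instead I'll rest the board sloped in the box (front on the front rim, tongue end on the ledges), regrasp the rib higher, and slide it in.

send_rows(
  rows=[69, -0.3, 0, 0, 0.12, 69, -0.8, 0, 0, 0.24, 69, -1.3, 0, 0, 0.36, 69, -1.8, 0, 0, 0.48, 69, -2.3, 0, 0, 0.6, 69, -2.8, 0, 0, 0.72, 69, -3.3, -0.05, 0, 0.84, 69, -3.8, -0.1, 0, 0.96, 69, -3.97, -0.1, 0, 1.08, 69, -3.97, -0.1, 0, 1.2, 69, -3.97, -0.1, 0, 1.32, 69, -3.97, -0.1, 0, 1.44],
)

```text
time_s: 26.42
eef_pos: [0.5429, -0.1876, 0.1109]
tcp_rot: [-180.0, 0.0, -11.3]
contact_force: [0.1, 0.5, -1.4]
width: 0.0591
grip_force: 46.5
```

send_rows(
  rows=[69, 0, 0, 0, 0.12, 69, 0, 0, 0, 0.13, 69, 0, 0, 0, 0.13, 69, 0, 0, 0, 0.13],
)

```text
time_s: 26.75
eef_pos: [0.5431, -0.1873, 0.111]
tcp_rot: [180.0, 0.0, -18.2]
contact_force: [-0.1, 0.1, -2.0]
width: 0.0593
grip_force: 46.4
```

```bash
cat > rel.py <<'E'
from h import *
s=ctrl.sense(); B=Ro.from_euler("z",-18.35,degrees=True).as_matrix()
t=(np.array(s["eef_pos"])-[.5714,-.1961,0])@B*1000; print("TCP in box",t.round(1),"yaw rel",round(s["tcp_rot"][2]+18.35,2))
p,d,m=snap("wrist"); w=cloud(p,d,m); h=hsv(p); c=(w-np.array([.5714,-.1961,0]))@B*1000
# lip: light metal top at z~77
lip=(h[...,1]<70)&(h[...,2]>90)&(abs(c[...,2]-77)<4)&(c[...,0]>40)&(c[...,0]<95)&(abs(c[...,1])<60)
q=c[lip]; print("lip",len(q),"edge",[np.percentile(q[abs(q[:,1]-y)<5][:,0],1).round(1) for y in(-50,-30,0,30,50) if (abs(q[:,1]-y)<5).sum()>5],"z",np.median(q[:,2]).round(1),"y",np.percentile(q[:,1],[1,99]).round(1))
# rims outer
k=(abs(c[...,2]-77)<3)&(abs(c[...,1])>56)&(abs(c[...,1])<75)&(abs(c[...,0])<95)&(h[...,1]>70); q=c[k]
for sg in(-1,1):
    r=q[q[:,1]*sg>0]
    if len(r)>30: print("rim",sg,len(r),np.percentile(r[:,1]*sg,98).round(1),"x from",r[:,0].min().round(1))
b=(h[...,0]>100)&(h[...,0]<125)&(h[...,1]>100)&(abs(c[...,0])<80)&(abs(c[...,1])<60); q=c[b]
if len(q): t=q[q[:,2]>np.percentile(q[:,2],98)-4]; print("rib top: ",t.mean(0).round(1),"zmin/max",np.percentile(q[:,2],[2,98]).round(1),cv2.minAreaRect(t[:,:2].astype(np.float32)))
E
python3 lidheld.py; python3 rel.py
```

```text
26.75 [ 0.5431 -0.1873  0.111 ] [180.    0.  -18.2] 0.0593 46.4 [-0.1  0.1 -2. ]
plane: tilt deg (tongue down +) 0.68 roll -0.03 z at x=0 -1.9 18964
tongue tip x 84.3 tip z 4.1 y range [-51.4  50.6]
 tip x at y -35 84.2
 tip x at y 35 84.3
TCP in box [-29.6  -0.6 111. ] yaw rel 0.14
lip 12883 edge [np.float64(60.6), np.float64(60.6), np.float64(60.5), np.float64(60.5), np.float64(60.5)] z 77.4 y [-58.4  58.8]
rim -1 1554 64.7 x from -55.3
rim 1 1907 65.3 x from -56.2
rib top:  [-25.7  -0.3 146.2] zmin/max [118.1 146.2] ((-1.5726318359375, -11.537776947021484), (83.48210144042969, 77.23193359375), 88.4957046508789)
```

send_rows(
  rows=[69, 0.1, 0, 0.3, 0, 69, 0.1, 0, 0.6, 0, 69, 0.1, 0, 0.75, 0, 69, 0.1, 0, 0.83, 0, 69, 0.1, 0, 0.9, 0, 69, 0.1, 0, 0.97, 0, 69, 0.1, 0, 1.02, 0, 69, 0.1, 0, 1.02, 0],
)

```text
time_s: 27.52
eef_pos: [0.5465, -0.1885, 0.0808]
tcp_rot: [-180.0, -0.0, -18.4]
contact_force: [2.0, -1.2, -0.9]
width: 0.0592
grip_force: 37.8
```

```bash
python3 lidheld.py
```

```text
27.5167 [ 0.5465 -0.1885  0.0808] [-180.    -0.   -18.4] 0.0592 37.8 [ 2.  -1.2 -0.9]
plane: tilt deg (tongue down +) 7.21 roll -0.08 z at x=0 -1.6 18400
tongue tip x 91.5 tip z 7.1 y range [-59.7  59.6]
 tip x at y -35 79.5
 tip x at y 35 79.6
```

send_rows(
  rows=[72, 0, 0, 0, 0, 76, 0, 0, 0, 0, 84, 0, 0, 0, 0, 95, 0, 0, 0, 0, 95, 0, 0, -0.15, 0, 95, 0, 0, -0.25, 0, 95, 0, 0, -0.25, 0],
)

```text
time_s: 28.15
eef_pos: [0.5467, -0.1885, 0.089]
tcp_rot: [-180.0, -0.1, -18.4]
contact_force: [-0.8, 1.0, 0.8]
width: 0.0814
grip_force: 0.0
```

```bash
python3 lidheld.py; python3 - <<'E'
from h import *
s=ctrl.sense(); T=Ro.from_euler("xyz",s["tcp_rot"],degrees=True).as_matrix()
p,d,m=snap("wrist"); w=cloud(p,d,m); c=(w-np.array(s["eef_pos"]))@T*1000; h=hsv(p)
b=(h[...,0]>100)&(h[...,0]<125)&(h[...,1]>100)&(abs(c[...,0])<30)&(abs(c[...,1])<45)&(c[...,2]<5); q=c[b]
zt=np.percentile(q[:,2],2); print("rib z top",zt); t=q[q[:,2]<zt+4]; print(cv2.minAreaRect(t[:,:2].astype(np.float32)))
E
```

```text
28.15 [ 0.5467 -0.1885  0.089 ] [-1.80e+02 -1.00e-01 -1.84e+01] 0.0814 0.0 [-0.8  1.   0.8]
plane: tilt deg (tongue down +) 7.3 roll -0.09 z at x=0 6.7 16632
tongue tip x 91.2 tip z 16.3 y range [-59.6  59.6]
 tip x at y -35 86.3
 tip x at y 35 86.3
rib z top -26.993734660444133
((2.551814556121826, -0.067840576171875), (18.964750289916992, 81.48289489746094), 3.711594820022583)
```

send_rows(
  rows=[95, 0, 0, 0.1, 0, 84, 0, 0, 0.1, 0, 74, 0, 0, 0.1, 0, 70, 0, 0, 0.1, 0, 69, 0, 0, 0.1, 0, 69, 0, 0, 0.1, 0, 69, 0, 0, 0.1, 0],
)

```text
time_s: 28.83
eef_pos: [0.5461, -0.1884, 0.0851]
tcp_rot: [180.0, -0.0, -18.4]
contact_force: [0.7, 0.7, -0.1]
width: 0.059
grip_force: 0.0
```

```bash
python3 lidheld.py; python3 rel.py|head -1
```

```text
28.8333 [ 0.5461 -0.1884  0.0851] [180.   -0.  -18.4] 0.059 0.0 [ 0.7  0.7 -0.1]
plane: tilt deg (tongue down +) 7.21 roll -0.1 z at x=0 2.7 17489
tongue tip x 92.1 tip z 11.7 y range [-59.6  59.6]
 tip x at y -35 79.8
 tip x at y 35 79.9
TCP in box [-26.4  -0.7  85.1] yaw rel -0.06
```

send_rows(
  rows=[66, 0, 0, 0, 0, 66, 0, 0, 0, 0, 66, 0, 0, 0, 0],
)

```text
time_s: 29.18
eef_pos: [0.5461, -0.1884, 0.0851]
tcp_rot: [180.0, -0.0, -18.4]
contact_force: [-0.1, 0.3, 0.5]
width: 0.0563
grip_force: 0.0
```

send_rows(
  rows=[64, 0, 0, 0, 0, 64, 0, 0, 0, 0, 64, 0, 0, 0, 0],
)

```text
time_s: 29.43
eef_pos: [0.5461, -0.1884, 0.0851]
tcp_rot: [180.0, -0.0, -18.4]
contact_force: [-1.2, 0.3, -0.3]
width: 0.0545
grip_force: 0.0
```

```bash
python3 lidheld.py; python3 - <<'E'
from h import *
p,d,m=snap("wrist"); q,_,_=snap("side"); save(np.hstack([cv2.resize(p,(480,300)),cv2.resize(q[110:230,310:438],(320,300))]),"rest.png")
E
```

```text
29.4333 [ 0.5461 -0.1884  0.0851] [180.   -0.  -18.4] 0.0545 0.0 [-1.2  0.3 -0.3]
plane: tilt deg (tongue down +) 7.23 roll -0.1 z at x=0 2.7 17437
tongue tip x 93.1 tip z 11.3 y range [-59.6  59.6]
 tip x at y -35 79.8
 tip x at y 35 79.8
```

View pics/rest.png

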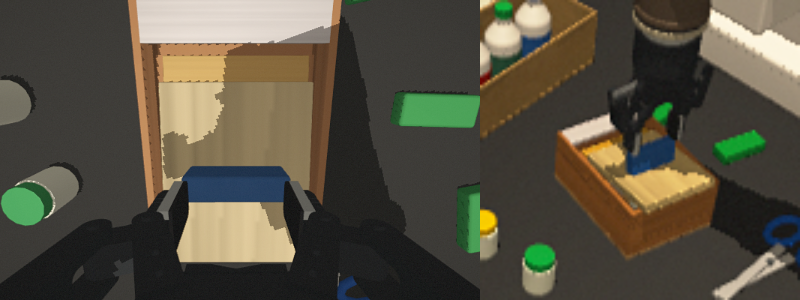

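The board rests sloped in the box, but the pads (rows 180-240) stand behind the rib (rows 165-200). Measuring the rib's position.

```bash
cat > rib.py <<'E'
from h import *
s=ctrl.sense(); T=Ro.from_euler("xyz",s["tcp_rot"],degrees=True).as_matrix()
p,d,m=snap("wrist"); w=cloud(p,d,m); c=(w-np.array(s["eef_pos"]))@T*1000; h=hsv(p)
b=(h[...,0]>100)&(h[...,0]<125)&(h[...,1]>120)&(abs(c[...,0])<60)&(abs(c[...,1])<26)&(c[...,2]<15)&(c[...,2]>-45)
for y in(-20,0,20):
    v,u=np.where(b&(abs(c[...,1]-y)<1)); o=np.argsort(v); 
    print(y,[(int(v[i]),*c[v[i],u[i]].round(0).astype(int).tolist()) for i in o[::max(1,len(o)//9)]])
E
python3 rib.py
```

```text
-20 [(222, 7, -21, -1), (227, 9, -20, -13), (232, 9, -20, -22), (237, 10, -21, -28), (241, 8, -19, -29), (246, 6, -19, -28), (252, 3, -20, -29), (257, 1, -19, -30), (262, -1, -19, -31), (267, -4, -20, -29)]
0 [(222, 7, -1, -1), (227, 8, 0, -12), (232, 10, 0, -22), (237, 9, 0, -28), (242, 7, 0, -28), (247, 5, 0, -28), (252, 3, 0, -29), (257, 1, 0, -30), (262, -2, 0, -29), (267, -4, 0, -30)]
20 [(222, 7, 19, -1), (227, 9, 21, -13), (233, 10, 21, -25), (238, 9, 20, -27), (244, 6, 20, -28), (249, 4, 20, -28), (254, 2, 20, -28), (259, 0, 20, -29), (264, -3, 19, -29)]
```

```bash
python3 - <<'E'
from h import *
s=ctrl.sense(); T=Ro.from_euler("xyz",s["tcp_rot"],degrees=True).as_matrix()
p,d,m=snap("wrist"); w=cloud(p,d,m); c=(w-np.array(s["eef_pos"]))@T*1000
for v in range(228,330,10): print(v,[(u,*np.round(c[v,u]).astype(int).tolist(),int(p[v,u].mean())) for u in (222,230,238,244,250,256)])
E
```

```text
228 [(222, 2, -49, 3, 102), (230, 2, -45, 3, 100), (238, 2, -41, 3, 111), (244, 2, -37, 2, 113), (250, 9, -31, -14, 51), (256, 9, -28, -15, 51)]
238 [(222, -3, -49, 3, 167), (230, -3, -45, 2, 159), (238, -3, -41, 2, 186), (244, 9, -31, -27, 60), (250, 67, -1, -171, 65), (256, 9, -26, -29, 67)]
248 [(222, -9, -49, 2, 169), (230, 12, -33, -44, 90), (238, 11, -30, -44, 95), (244, 11, -28, -44, 24), (250, 7, -28, -34, 40), (256, 5, -26, -28, 70)]
258 [(222, 11, -34, -52, 80), (230, 11, -31, -52, 92), (238, 11, -28, -53, 20), (244, 8, -28, -45, 25), (250, 2, -28, -34, 29), (256, 0, -26, -29, 67)]
268 [(222, 11, -33, -60, 91), (230, 11, -29, -61, 90), (238, 9, -28, -57, 23), (244, 5, -28, -47, 26), (250, -1, -27, -37, 26), (256, -4, -26, -30, 57)]
278 [(222, 11, -31, -67, 94), (230, 12, -28, -68, 23), (238, 6, -28, -58, 21), (244, 1, -28, -48, 23), (250, -6, -28, -36, 18), (256, -25, -32, -1, 186)]
288 [(222, 9, -30, -70, 114), (230, 8, -28, -68, 23), (238, 2, -28, -58, 29), (244, -3, -28, -49, 17), (250, -10, -28, -37, 80), (256, -31, -32, -1, 183)]
298 [(222, 7, -29, -73, 22), (230, 5, -28, -70, 22), (238, -1, -28, -59, 17), (244, -6, -27, -51, 21), (250, -36, -35, -3, 188), (256, -36, -32, -2, 174)]
308 [(222, 12, -26, -86, 27), (230, 2, -28, -70, 33), (238, -5, -28, -60, 27), (244, -11, -28, -51, 114), (250, -42, -35, -3, 189), (256, -42, -32, -2, 174)]
318 [(222, 16, -23, -97, 28), (230, 18, -20, -99, 29), (238, -8, -28, -62, 23), (244, -47, -38, -4, 184), (250, -48, -35, -3, 188), (256, -48, -32, -3, 175)]
328 [(222, 17, -21, -102, 20), (230, 17, -20, -101, 31), (238, -53, -42, -4, 178), (244, -54, -39, -3, 182), (250, -53, -36, -4, 187), (256, -54, -32, -3, 176)]
```

send_rows(
  rows=[80, 0, 0, 0, 0, 98, 0, 0, 0, 0, 98, 0, 0, 0, 0, 98, 0, 0, 0.25, 0, 98, 0, 0, 0.5, 0, 98, 0, 0, 0.75, 0, 98, 0, 0, 0.75, 0, 84, 0, 0, 0.75, 0, 76, 0, 0, 0.75, 0, 72, 0, 0, 0.75, 0, 72, 0, 0, 0.75, 0, 72, 0, 0, 0.75, 0],
)

```text
time_s: 30.68
eef_pos: [0.5463, -0.1884, 0.063]
tcp_rot: [180.0, -0.0, -18.4]
contact_force: [-1.2, 0.3, 3.6]
width: 0.0626
grip_force: 64.2
```

```bash
python3 rib.py; python3 -c "
from h import *
s=ctrl.sense(); T=Ro.from_euler('xyz',s['tcp_rot'],degrees=True).as_matrix()
p,d,m=snap('wrist'); w=cloud(p,d,m); c=(w-np.array(s['eef_pos']))@T*1000
k=(abs(c[...,0]-11)<2.5)&(abs(c[...,1])<48)&(abs(c[...,1])>24)&(c[...,2]<5)&(c[...,2]>-75)&(hsv(p)[...,1]<60)
for z in range(-70,5,6):
  q=c[k&(abs(c[...,2]-z)<3)]
  if len(q)>3: print(z,len(q),np.percentile(q[q[:,1]<0][:,1],[2,98]).round(1) if (q[:,1]<0).sum()>2 else '')
"
```

```text
-20 [(238, 7, -21, -23), (239, 7, -19, -24), (241, 7, -20, -27), (243, 8, -20, -30), (245, 8, -20, -33), (247, 9, -20, -37), (248, 9, -19, -40), (250, 10, -20, -42), (252, 10, -21, -44), (253, 10, -20, -45)]
0 [(238, 7, -1, -22), (239, 7, 1, -24), (241, 8, 0, -28), (243, 9, 0, -32), (245, 9, -1, -35), (246, 9, 1, -35), (248, 9, 0, -39), (250, 9, -1, -41), (251, 10, -1, -43), (252, 10, 0, -44)]
20 [(238, 7, 19, -22), (239, 7, 21, -24), (241, 8, 20, -28), (243, 8, 19, -31), (244, 8, 21, -33), (246, 9, 20, -36), (248, 9, 19, -39), (249, 9, 21, -39), (251, 9, 20, -43), (253, 9, 19, -44)]
-70 577 [-38.2 -31.6]
-64 391 [-38.2 -31.5]
-58 352 [-38.  -31.6]
-52 298 [-38.  -31.6]
-46 246 [-38.  -31.6]
-40 177 [-38.2 -31.7]
-34 4
```

Now it's a firm, flat-faced grip on the rib. Raise 2 mm and slide the tongue in under the lip.

send_rows(
  rows=[73, 0, 0, -0.07, 0, 73, 0.04, 0, -0.07, 0, 73, 0.12, 0, -0.07, 0, 73, 0.2, 0, -0.07, 0, 73, 0.28, 0, -0.07, 0, 73, 0.36, 0, -0.07, 0, 73, 0.44, 0, -0.07, 0, 73, 0.5, 0, -0.07, 0, 73, 0.56, 0, -0.07, 0, 73, 0.61, 0, -0.07, 0, 73, 0.61, 0, -0.07, 0, 73, 0.61, 0, -0.07, 0],
)

```text
time_s: 31.78
eef_pos: [0.5635, -0.1942, 0.0647]
tcp_rot: [-180.0, 0.0, -18.4]
contact_force: [-0.3, -0.6, -2.6]
width: 0.0627
grip_force: 63.9
```

```bash
cat > ins.py <<'E'
from h import *
s=ctrl.sense(); B=Ro.from_euler("z",-18.35,degrees=True).as_matrix(); O=np.array([.5709,-.1961+.0002,0])
print(s["time_s"],"TCP in box",((np.array(s["eef_pos"])-O-[.001,0,0])@B*1000).round(1),np.round(s["contact_force"],1),round(s["width"],4),round(s["grip_force"],1))
p,d,m=snap("wrist"); save(p,"ins_%d.png"%(s["time_s"]*100)); w=cloud(p,d,m); h=hsv(p); c=(w-np.array([.5719,-.1963,0]))@B*1000
lip=(h[...,1]<70)&(h[...,2]>90)&(abs(c[...,2]-77)<4)&(c[...,0]>45)&(c[...,0]<95)&(abs(c[...,1])<50); q=c[lip]
if len(q)>50: print("lip edge x",np.percentile(q[:,0],1).round(1),"z",np.median(q[:,2]).round(1))
k=(h[...,0]>12)&(h[...,0]<32)&(h[...,1]>40)&(abs(c[...,1])<48)&(c[...,0]>2)&(c[...,0]<52)&(c[...,2]>50)&(c[...,2]<110)
q=c[k]
if len(q)>100:
    A=np.c_[q[:,0],q[:,1],np.ones(len(q))]
    for _ in range(4):
        x,*_=np.linalg.lstsq(A,q[:,2],rcond=None); r=abs(A@x-q[:,2]); g=r<max(1.2,2*np.median(r)); A,q=A[g],q[g]
    print("tilt",np.degrees(np.arctan(-x[0])).round(2),"roll",np.degrees(np.arctan(x[1])).round(2),"board top z at x=55:",(x[0]*55+x[2]).round(1),"x=-70:",(x[0]*-70+x[2]).round(1),len(q))
b=(h[...,0]>100)&(h[...,0]<125)&(h[...,1]>120)&(abs(c[...,1])<26)&(c[...,2]<125)&(c[...,2]>72)&(abs(c[...,0])<50)
q=c[b]; 
if len(q)>50: t=q[q[:,2]<np.percentile(q[:,2],10)]; print("rib +x face base",t.mean(0).round(1),"top z",np.percentile(q[:,2],98).round(1),"top x max",np.percentile(q[:,0],99).round(1))
E
python3 ins.py
```

```text
31.7833 TCP in box [-8.5 -1.  64.7] [-0.3 -0.6 -2.6] 0.0627 63.9
lip edge x 60.1 z 77.4
tilt 7.26 roll -0.08 board top z at x=55: 75.9 x=-70: 91.8 22181
rib +x face base [-1.1  0.2 92.1] top z 117.3 top x max 1.7
```

Tongue is about 11 mm under the lip, sloping 7°. Lower the front slowly.

send_rows(
  rows=[73, 0, 0, 0.04, 0, 73, 0, 0, 0.07, 0, 73, 0, 0, 0.1, 0, 73, 0, 0, 0.13, 0, 73, 0, 0, 0.16, 0, 73, 0, 0, 0.19, 0, 73, 0, 0, 0.22, 0, 73, 0, 0, 0.25, 0, 73, 0, 0, 0.28, 0, 73, 0, 0, 0.31, 0, 73, 0, 0, 0.34, 0, 73, 0, 0, 0.35, 0],
)

```text
time_s: 32.83
eef_pos: [0.5626, -0.1938, 0.0552]
tcp_rot: [180.0, 0.1, -18.4]
contact_force: [-9.7, 2.5, 15.0]
width: 0.0626
grip_force: 66.8
```

```bash
python3 ins.py
```

```text
32.8333 TCP in box [-9.5 -0.9 55.2] [-9.7  2.5 15. ] 0.0626 66.8
lip edge x 60.2 z 77.4
tilt 0.86 roll -0.1 board top z at x=55: 74.2 x=-70: 76.0 23328
rib +x face base [-0.2  0.1 82.8] top z 108.1 top x max 0.5
```

send_rows(
  rows=[73, -0.05, 0, 0, 0, 73, -0.05, 0, 0.03, 0, 73, -0.05, 0, 0.06, 0, 73, -0.05, 0, 0.09, 0, 73, -0.05, 0, 0.12, 0, 73, -0.05, 0, 0.12, 0],
)

```text
time_s: 33.38
eef_pos: [0.5621, -0.1936, 0.0542]
tcp_rot: [180.0, -0.1, -18.4]
contact_force: [-16.4, 4.0, 37.8]
width: 0.0623
grip_force: 69.7
```

```bash
python3 ins.py
```

```text
33.3833 TCP in box [-10.   -0.9  54.2] [-16.4   4.   37.8] 0.0623 69.7
lip edge x 60.0 z 77.4
tilt -0.01 roll -0.09 board top z at x=55: 74.3 x=-70: 74.3 23511
rib +x face base [-0.5 -0.1 81.5] top z 107.3 top x max -0.0
```

Flat at seat height. Ease off, release and retreat upwards.

send_rows(
  rows=[73, 0, 0, -0.06, 0, 75, 0, 0, -0.06, 0, 77, 0, 0, -0.06, 0, 82, 0, 0, -0.06, 0, 98, 0, 0, -0.06, 0, 98, 0, 0, -0.06, 0, 98, 0, 0, -0.3, 0, 98, 0, 0, -0.8, 0, 98, 0, 0, -1.6, 0, 98, 0, 0, -2.6, 0, 98, 0, 0, -3.2, 0, 98, 0, 0, -3.2, 0],
)

```text
time_s: 34.43
eef_pos: [0.5647, -0.1941, 0.1514]
tcp_rot: [-180.0, -0.4, -18.4]
contact_force: [0.1, -0.3, 0.4]
width: 0.0837
grip_force: 0.0
```

```bash
python3 ins.py
```

```text
34.4333 TCP in box [ -7.4  -0.5 151.4] [ 0.1 -0.3  0.4] 0.0837 0.0
lip edge x 60.2 z 77.4
tilt 0.02 roll -0.05 board top z at x=55: 74.3 x=-70: 74.4 8916
rib +x face base [ 0.1  0.  84.2] top z 107.6 top x max 0.4
```

```bash
python3 -c "
from bench import ctrl
print(ctrl.hand_in())"
```

```text
the job is handed in; nothing more can be done
None
```

The job is handed in: by my last camera measurements the red-capped jar stands upright in the box and the lid lies flat and home under the lip; the jar tipped over on my first grasp and I stood it up again, and I got no verdict back.

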